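# Scrape the crate chips off the packing board and hang up the scraper

### The job

Take the scraper block by its handle and sweep all five wood chips off the packing board into the metal tray at the board's end, using the scraper only and never touching a chip with the gripper. Then hang the scraper by its handle on the hook and let go, so that it hangs there still. Leave the tape roll, bottles and all the other things where they stand.

Things in the scene. Friction and masses are not known exactly. Their poses are not given: they have to be found in the camera images.
- station: packing station, fixed: grey board 250 (x) x 300 (y) mm, top 50 mm above the table; origin at the centre of the board's underside. At the back (+x) a wooden fence, inner face at x = +125 mm, rises 25 mm above the board top. Front (-x) and both ends (+y, -y) are open; the tray is at the +y end. A wire shelf hangs over the back half.
- shelf_edge (a point): middle of the wire shelf's front edge, at its underside, 300 mm above the table; axes as the station's. From here the shelf runs back (+x) over the board and to y = -133 and +158 mm, with a small carton on it at the -y end; two posts behind the fence carry it. Tools reaching under it must lean, upper end to the front.
- tray: open metal catch tray, fixed against the board's +y end: 250 (x) x 90 (y) x 46 mm high, walls 4 mm, rim 4 mm below the board top; origin at the centre of its underside, axes as the station's.
- scraper: loose scraper, 0.17 to 0.29 kg, 130 mm long (x), 24 mm thick (y), 88 mm high, standing on its foot left of the station; origin at the centre of its underside. Orange block 26 mm high; two 12 mm posts at x = +-55 mm carry a black bar handle along x, leaving an opening 98 mm long and 46 mm high between block and bar. Both ends alike.
- handle (a point): middle of the scraper's handle bar, on its centre line, 80 mm above the foot; the bar is 16 x 16 mm and runs along x; axes as the scraper's.
- hook: fixed hook stand, right of the station, tip towards the robot; origin on the table under the hanging point. Steel base 100 (x) x 110 x 14 mm, y = -20 to +90 mm; post 14 mm thick, 170 mm high, at y = +75 mm. From the post a level round arm, 10 mm thick, top at 170 mm, runs along -y to its free, upturned tip.
- hook_arm (a point): hanging point: on top of the hook arm, between tip and post, 170 mm above the table; axes as the hook's. The handle is threaded over the tip, moving along +y, with the bar across the arm (along x).
- hook_tip (a point): top of the upturned tip (8 mm thick) at the arm's free end, 184 mm above the table, 45 mm from the hanging point; axes as the hook's.
- chip1: pale chip of crate wood, loose, 34 x 20 x 12 mm, lying flat on the board (under the wire shelf); origin at the centre of its underside.
- chip2: pale chip of crate wood, loose, 30 x 22 x 10 mm, lying flat on the board (under the wire shelf); origin at the centre of its underside.
- chip3: pale chip of crate wood, loose, 36 x 18 x 12 mm, lying flat on the board (under the wire shelf); origin at the centre of its underside.
- chip4: pale chip of crate wood, loose, 30 x 20 x 10 mm, lying flat on the board (on the front half, on the tray side of the tape roll); origin at the centre of its underside.
- chip5: pale chip of crate wood, loose, 32 x 22 x 12 mm, lying flat on the board (on the front half, on the tray side of the tape roll); origin at the centre of its underside.
- tape: yellow roll of packing tape, 80 mm across, 40 mm high, lying flat on the front half of the board; a bystander, origin at its underside's centre.
- bottle_a: green bottle standing on the table, 74 mm across, 290 mm high; a bystander, origin at its underside's centre.
- bottle_b: amber bottle standing on the table, 74 mm across, 290 mm high; a bystander, origin at its underside's centre.
- pot: white ceramic pot, 76 mm across, 85 mm high; a bystander, origin at its underside's centre.
- jar: glass jar with brass lid, 64 mm across, 75 mm high; a bystander, origin at its underside's centre.
- hammer: hammer lying on the table near the robot, on the right, about 300 mm long; a bystander.
- labels: paper block of labels, 60 x 90 x 35 mm, on the table near the robot, on the left; a bystander, origin at its underside's centre.
Mind the look-alikes: they are no part of the job. Of the things shaped like the hook, the dark steel one is meant.

How it is judged:
By the outcome, as a careful person would: the job done as asked, in the order asked, and still so for the second after the job is handed in, with the robot touching nothing.
It also fails if it takes over 72 s, if anything falls off the work surface, if the arm or the gripper's body presses on something with over 40 N, if the wrist force passes 120 N, or if a joint passes its speed limit or range.

### The arm

A 6-joint arm with a two-finger parallel gripper is mounted at the origin on the work surface. World frame = base frame: x ahead of the robot, y to its left, z up, the work surface at z = 0. Lengths are in m, angles in rad, forces in N, time in s.
With the tool pointing down it reaches from about 0.35 to 0.975 m from the base axis. Payload 4.9 kg.
Tool frame: the origin (TCP) lies at the very end of the fingers, on their centre line; the grasp point (between the pads) lies 19 mm behind it (ctrl.grasp_offset is the distance from the TCP to the grasp point, in m); y points along the fingers, z is the direction in which the jaws open and shut, and the axes are right-handed (so a half turn about y gives the same grasp; the last joint's range is limited). The gripper opens to 85 mm and grips with 20 to 120 N. Pads are 22 mm wide; open, the fingers measure 114 mm over their backs; the gripper's body (76 mm by 85 mm) begins 54 mm behind the grasp point. The pads swing forward as they close: fully open they stand 13 mm farther back than shut.
Start: joints at [-1.421, 0.053, 1.613, -0, 1.476, -0.119], TCP at [0.166, -0.603, 0.231] pointing down, gripper open.
Joint ranges: [-3.01, 3.01], [-1.01, 2.22], [0.06, 2.58], [-1.02, 4.17], [0.09, 2.62], [-3.14, 3.14]. Speed limits (rad/s): [2.57, 2.57, 3.14, 3.14, 3.14, 3.14].

### API

Orientations are given as a rotation vector (axis times angle).
In Python, from station import ctrl, eyes, finish_job, find_in, regions_of, pinpoint gives the robot as it stands.
- The arm moves only by the tool play_rows, never from a script. Its argument "moves" is a list of rows, each an object of numbers: "x", "y", "z": the shift along the world's x, y, z in cm; "turn": the turn about the world's z in degrees; "jaw": the finger opening in cm, from 0 to 8.54. A call has 1 to 8 rows; each row shifts and turns the commanded pose from where the row before left it; what a row does not reach is not made up. A row lasts 1/12 s, in which the tool goes at most 41.7 mm and 7.16 degrees, less where a joint would pass 70% of its speed; a pose out of reach is approached as far as the arm can. A call is refused whole if a number of a shift passes 4.17 or a number of a turn 7.16, either way. A call with a gripper value outside its range is refused whole. The fingers move at their own pace and stop on an object; "squeeze" is the grip in N (left out, the last holds). Time passes only in rows, so rows that do not move let the fingers close. It gives the time, the measured TCP pose, the force and the opening at its end, in the units of the state.
- ctrl.get_obs(): the state, without advancing time (a new reading comes with each control period).
- eyes.get_image(name): name is "side" or "top"; returns a dict with "img" (480x640x3 uint8, red, green, blue), "camera_matrix" (3x3 intrinsics, pixels), "cam_to_world" (4x4, takes a point from camera to world coordinates). Camera axes: x right, y up, looking along -z (the intrinsics and any distortion apply to the point x, -y, -z); pixel columns grow to the right and rows downward; lengths in m; the calibration is good to about 2 mm. A picture is of the moment at which its call begins. There is no depth.
- finish_job(): hands the job in, once; it reports no verdict.
Trained networks look in the newest picture that a camera, given by its name, has taken for a name from the list of things; names that differ only in an ending like _2 or _b are one class to them, and where a whole thing is asked for, a point or a joint stands for the part that bears it (a point fixed in the world has none). Each returns a list of dicts, best first, with "score" (0 to 1); they miss things now and then, are a little off and sometimes report something else, mostly with a low value. They report only what shows in the picture. A call takes as long as a camera call. They do not tell look-alikes from the thing itself.
- find_in(camera, query): "point" ([column, row] in pixels, amid what is visible of it).
- regions_of(camera, query): "pixels" (480x640 bool, what is visible of it) and "point" ([column, row] in pixels, amid what is visible of it).
- pinpoint(camera, query): "point" ([column, row] in pixels: a listed point, or the origin of a listed thing).
The state is a dict: "t": time; "q": joint angles; "dq": joint speeds; "effort": joint torques, N m; "tool_pos": TCP position; "tool_rot": TCP orientation; "contact_force": force on the tool from outside, world axes, zero at the start; "wrist_torque": the same for the moment, N m; "opening": finger opening in m.
Only numpy, scipy, OpenCV 4.12 (cv2) and the standard library are available. Lean on these libraries where they do the work, as an engineer would, in place of code of your own. Each camera call takes 0.05 s, during which the arm holds its last target.

## Working session

There is one attempt and no reset: what is moved stays moved. The work goes in short steps, Python scripts to look and compute and a tool call to move; the robot and the scene stay as the last step left them, time stands still between calls to the robot, and variables do not carry over. Pictures are saved under pics/ and viewed, and the job is handed in when it is done.

Besides the shell and the picture viewer there is one more tool, called after "Request:" as a command line: name --argument value ..., lists and objects as JSON in quotes. play_rows: Moves the arm, as the interface text tells. Its arguments: {"type":"object","properties":{"moves":{"type":"array"},"squeeze":{"type":"number"}},"required":["moves"]}

```bash
ls; mkdir -p pics; python3 - <<'E'
from station import ctrl, eyes
import cv2, numpy as np
for n in ("side","top"):
    d=eyes.get_image(n); cv2.imwrite(f"pics/{n}0.png", d["img"][:,:,::-1]); print(n,d["camera_matrix"].tolist(), d["cam_to_world"].round(4).tolist(), [k for k in d])
o=ctrl.get_obs(); print(o); print(ctrl.grasp_offset)
E
```

```text
pics
side [[476.2451187002117, 0.0, 323.66787582717467], [0.0, 476.2451187002117, 239.64203950714963], [0.0, 0.0, 1.0]] [[-0.7051, 0.5451, -0.4535, -0.0444], [-0.7091, -0.5467, 0.4453, 0.4713], [-0.0052, 0.6356, 0.772, 1.0916], [0.0, 0.0, 0.0, 1.0]] ['img', 'camera_matrix', 'cam_to_world']
top [[486.53410595845867, 0.0, 320.72000687717644], [0.0, 486.53410595845867, 244.50464712651578], [0.0, 0.0, 1.0]] [[0.0139, 0.991, -0.1333, 0.2825], [-0.9999, 0.0134, -0.0049, -0.0499], [-0.003, 0.1334, 0.9911, 1.6338], [0.0, 0.0, 0.0, 1.0]] ['img', 'camera_matrix', 'cam_to_world']
{'t': 0.1, 'q': array([-1.42094956e+00,  5.33018606e-02,  1.61414738e+00, -9.65735550e-06,
        1.47599806e+00, -1.19005806e-01]), 'dq': array([ 0.00040502, -0.00133862, -0.00317971,  0.00082677, -0.00279443,
       -0.00156017]), 'effort': array([-6.65273292e-04, -3.94902778e+01, -3.71362495e+01, -1.26393998e-04,
        3.89614303e-03, -7.84094624e-06]), 'tool_pos': array([ 0.16592609, -0.60199233,  0.23018469]), 'tool_rot': array([-0.28104047,  2.07969817, -2.07581037]), 'contact_force': array([-0.13195679, -0.2593885 ,  0.55510222]), 'wrist_torque': array([ 0.05173223, -0.02972358,  0.04328391]), 'opening': 0.08588625868648969}
0.0187
```

View pics/side0.png

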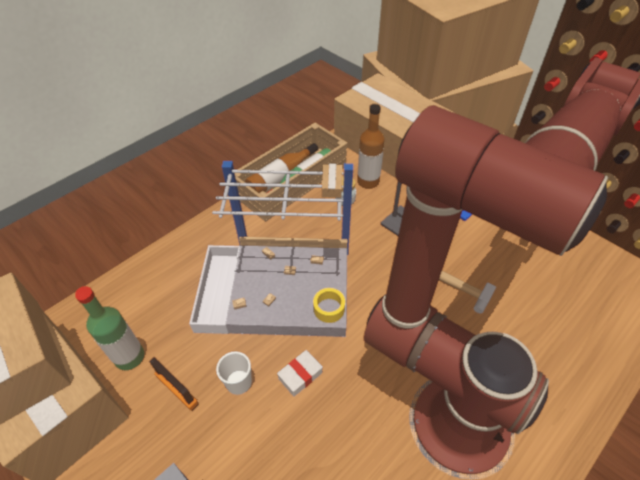

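View pics/top0.png

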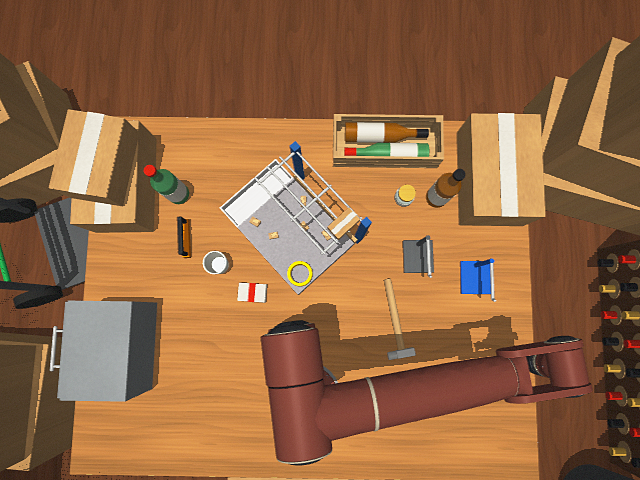

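Side view: board at the centre, five chips at about (240,303), (269,299), (290,270), (268,252), (317,260), the tape at (329,304), and the scraper (orange and black) at (173,384). Top view: dark steel hook at (418,256), blue look-alike at (478,277), scraper at (184,237). Next I'll measure with the networks.

```bash
cat > h.py <<'E'
import numpy as np, cv2
from station import ctrl, eyes, find_in, regions_of, pinpoint
C={}
def snap(n,save=None):
    d=eyes.get_image(n); C[n]=d
    if save: cv2.imwrite(save,d["img"][:,:,::-1])
    return d
def ray(n,p):
    K=C[n]["camera_matrix"];T=C[n]["cam_to_world"]
    v=np.linalg.inv(K)@[p[0],p[1],1]; v=np.array([v[0],-v[1],-v[2]])
    return T[:3,3],T[:3,:3]@v
def atz(n,p,z):
    o,v=ray(n,p); return o+v*(z-o[2])/v[2]
def proj(n,X):
    K=C[n]["camera_matrix"];T=C[n]["cam_to_world"]
    c=np.linalg.inv(T)@np.append(X,1); c=np.array([c[0],-c[1],-c[2]]); u=K@c; return u[:2]/u[2]
def tri(p,q,a="side",b="top"):
    o1,v1=ray(a,p);o2,v2=ray(b,q);v1=v1/np.linalg.norm(v1);v2=v2/np.linalg.norm(v2)
    t=np.linalg.lstsq(np.stack([v1,-v2],1),o2-o1,rcond=None)[0]
    A=o1+t[0]*v1;B=o2+t[1]*v2; return (A+B)/2,np.linalg.norm(A-B)
E
python3 - <<'E'
from h import *
np.set_printoptions(precision=4,suppress=True)
Z=dict(station=0,shelf_edge=.3,tray=0,scraper=0,handle=.08,hook=0,hook_arm=.17,hook_tip=.184,chip1=.05,tape=.05,bottle_a=0,pot=0,jar=0,labels=0,hammer=0.0)
snap("side");snap("top")
for q,z in Z.items():
    for c in("side","top"):
        for r in pinpoint(c,q)[:6]:
            if r["score"]>.2: print(q,c,np.round(r["score"],2),np.array(r["point"]).round(1),atz(c,r["point"],z)[:2])
E
```

```text
station side 0.87 [288.1 294.7] [0.528  0.0461]
station side 0.29 [304.1 376.3] [0.3287 0.1746]
station top 0.79 [294.6 239.3] [0.519  0.0469]
station top 0.34 [184.3 240.4] [0.5102 0.4214]
shelf_edge side 0.7 [282.9 219.5] [0.5264 0.0378]
shelf_edge top 0.67 [286.6 223.5] [0.5197 0.0524]
tray side 0.97 [217.  293.4] [0.668 0.18 ]
tray side 0.36 [441.2 278.6] [ 0.2664 -0.2901]
tray top 0.97 [255.8 197.1] [0.6636 0.1833]
scraper side 0.8 [176.1 390.1] [0.5174 0.4118]
scraper top 0.81 [186.3 238.9] [0.5154 0.4148]
scraper top 0.54 [257.3 197.9] [0.6609 0.1781]
handle side 0.97 [170.2 376.1] [0.5127 0.4074]
handle top 0.61 [327.7 235.9] [ 0.5199 -0.0645]
handle top 0.57 [179.7 237.2] [0.5093 0.4137]
handle top 0.28 [256.6 294.1] [0.3297 0.1593]
hook side 0.79 [410.8 230.9] [ 0.4353 -0.3677]
hook side 0.58 [316.9 260.9] [ 0.5547 -0.0891]
hook side 0.55 [467.6 209.3] [ 0.3654 -0.5628]
hook top 0.83 [419.6 269.5] [ 0.422  -0.3756]
hook top 0.8 [476.4 285.4] [ 0.3713 -0.5649]
hook_arm top 0.76 [432.  260.3] [ 0.4359 -0.3795]
hook_arm top 0.69 [493.5 285.1] [ 0.3637 -0.5626]
hook_arm top 0.3
[... 684 characters left out ...]
ape top 0.62 [180.1 235.4] [0.5196 0.4217]
tape top 0.59 [299.  274.6] [0.3957 0.0272]
bottle_a side 0.93 [128.1 358.4] [0.6695 0.4503]
bottle_a side 0.92 [367.  182.4] [ 0.669  -0.4313]
bottle_a top 0.97 [438.3 199.4] [ 0.6638 -0.4429]
bottle_a top 0.77 [179.8 193.2] [0.6739 0.4453]
pot side 0.95 [238.7 382.4] [0.4278 0.2954]
pot top 0.71 [218.4 261.9] [0.4385 0.3025]
jar side 0.7 [343.3 196.9] [ 0.6782 -0.3279]
jar top 0.76 [404.3 196.7] [ 0.6718 -0.3265]
labels side 0.58 [301.7 375.6] [0.334  0.1775]
labels side 0.57 [366.6 183.2] [ 0.6674 -0.4276]
labels top 0.62 [254.1 291.6] [0.3403 0.1788]
hammer side 0.79 [445.1 277.1] [ 0.2617 -0.3019]
hammer top 0.94 [396.9 318.2] [ 0.259  -0.2982]
```

```bash
python3 - <<'E'
from h import *
t=snap("top")["img"][:,:,::-1]; s=snap("side")["img"][:,:,::-1]
def crop(im,x0,y0,x1,y1,k,n): cv2.imwrite(n,cv2.resize(im[y0:y1,x0:x1],None,fx=k,fy=k,interpolation=cv2.INTER_CUBIC))
crop(t,210,140,380,300,4.5,"pics/a.png"); crop(s,180,150,360,345,3,"pics/b.png")
crop(t,390,220,510,310,6,"pics/c.png"); crop(t,160,205,210,265,8,"pics/d.png")
E
```

```text
(no output)
```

View pics/a.png

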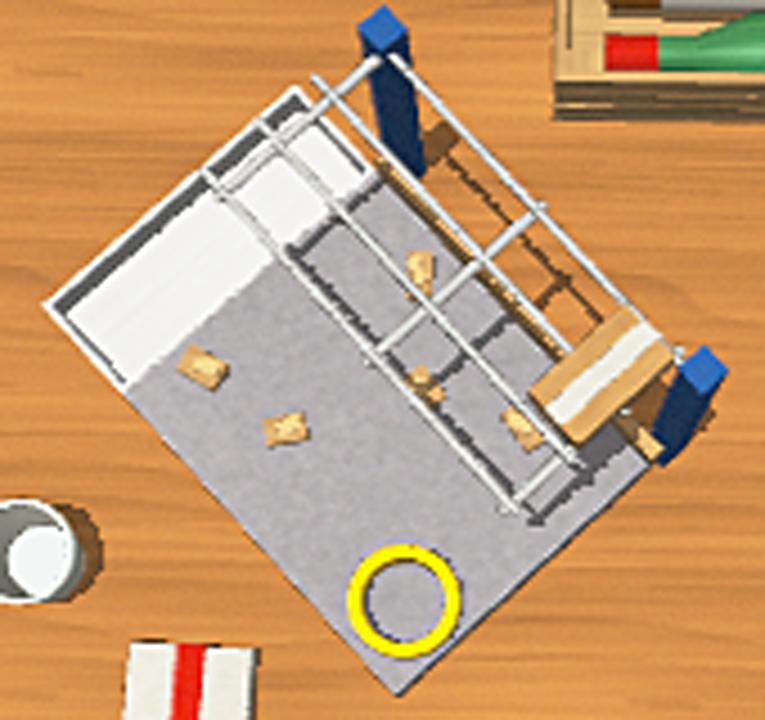

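View pics/b.png

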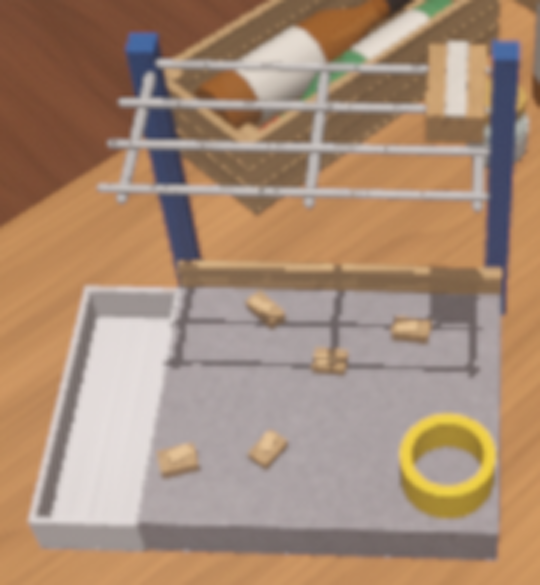

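View pics/c.png

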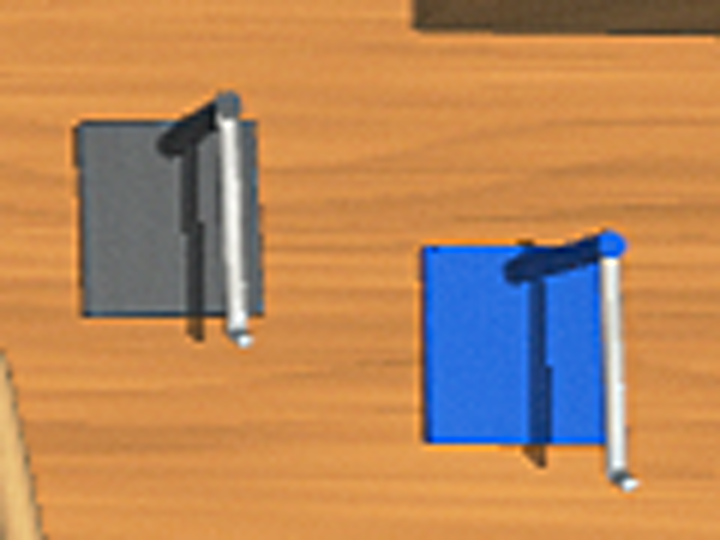

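View pics/d.png

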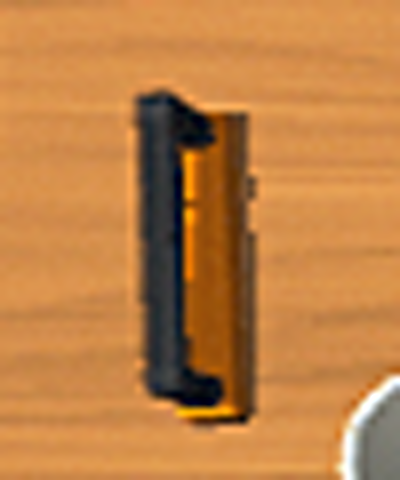

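```bash
python3 - <<'E'
from h import *
np.set_printoptions(precision=4,suppress=True)
snap("top");snap("side")
def T(cx,cy,k,o,z): return atz("top",[cx/k+o[0]-.0,cy/k+o[1]],z)[:2]
A=(210,140)
fr=T(398,693,4.5,A,.05);fl=T(128,388,4.5,A,.05);br=T(652,462,4.5,A,.05)
print("corners",fr,fl,br,np.linalg.norm(fl-fr),np.linalg.norm(br-fr))
d=fl-fr;print("station y dir deg",np.degrees(np.arctan2(d[1],d[0])))
d=br-fr;print("station x dir deg",np.degrees(np.arctan2(d[1],d[0])))
print("tray far corners",T(45,303,4.5,A,.046),T(298,88,4.5,A,.046))
# side corners: crop b k=3 off(180,150)
S=lambda cx,cy,z: atz("side",[cx/3+180,cy/3+150],z)[:2]
print("side fr,fl",S(497,528,.05),S(138,524,.05))
print("shelf front edge ends top(z~.305):",T(208,175,4.5,A,.305),T(508,508,4.5,A,.305)," side",S(103,187,.305),S(483,195,.305))
c=(390,220)
print("hook arm",T(230,115,6,c,.17),T(238,325,6,c,.17),"tip",T(243,340,6,c,.184))
print("base",[T(*p,6,c,.014) for p in((75,122),(257,122),(263,313),(82,316))])
D=(160,205)
print("bar ends", T(157,95,8,D,.088),T(172,396,8,D,.088))
print("block foot right edge", T(245,113,8,D,.026),T(250,418,8,D,.0))
fit=0
# chips
for n in("side","top"):
    for r in regions_of(n,"chip1")[:8]:
        if r["score"]>.3:
            m=r["pixels"].astype(np.uint8); pts=np.argwhere(m)[:,::-1]; print(n,round(r["score"],2),r["point"],len(pts),atz(n,pts.mean(0),.058)[:2])
for n in("side","top"):
  for q,z in(("tape",.09),("pot",.085)):
    for r in regions_of(n,q)[:2]: print(q,n,r["score"],r["point"],atz(n,r["point"],z)[:2])
E
```

```text
corners [0.3328 0.0277] [0.5529 0.2304] [ 0.5032 -0.1544] 0.2991637719833264 0.24940786685425687
station y dir deg 42.641900099045834
station x dir deg -46.89860480646941
tray far corners [0.6165 0.2949] [0.7832 0.1119]
side fr,fl [0.3337 0.0265] [0.5454 0.233 ]
shelf front edge ends top(z~.305): [0.6448 0.1402] [ 0.4381 -0.0497]  side [0.6483 0.1351] [ 0.4409 -0.0601]
hook arm [ 0.5003 -0.3695] [ 0.3939 -0.3718] tip [ 0.3854 -0.3711]
base [array([ 0.5183, -0.3167]), array([ 0.5197, -0.4186]), array([ 0.4126, -0.4201]), array([ 0.4095, -0.3197])]
bar ends [0.5745 0.4151] [0.4522 0.4026]
block foot right edge [0.579  0.3963] [0.453  0.3949]
side 0.68 [270.4, 298.5] 111 [0.5213 0.1121]
side 0.6 [269.8, 253.4] 94 [0.6373 0.0168]
side 0.58 [316.5, 257.4] 138 [ 0.5284 -0.0611]
side 0.57 [290.5, 270.3] 88 [0.5538 0.0148]
top 0.64 [271.6, 233.4] 36 [0.5239 0.1157]
top 0.54 [256.0, 221.5] 65 [0.569  0.1778]
top 0.5 [325.6, 237.0] 56 [ 0.5273 -0.0562]
top 0.4 [304.0, 205.3] 30 [0.6424 0.018 ]
tape side 0.9 [325.7, 295.7] [0.4126 0.0171]
pot side 0.66 [237.7, 371.9] [0.4118 0.2955]
tape top 0.62 [293.6, 231.1] [0.5325 0.0454]
tape top 0.61 [293.7, 269.5] [0.4089 0.0424]
pot top 0.97 [210.1, 257.8] [0.4432 0.3113]
pot top 0.45 [295.1, 229.0] [0.5403 0.041 ]
```

```bash
cat >> h.py <<'E'
from scipy.spatial.transform import Rotation as Ro
def st():
    o=ctrl.get_obs(); R=Ro.from_rotvec(o["tool_rot"]).as_matrix()
    np.set_printoptions(precision=4,suppress=True)
    print("t",round(o["t"],2),"pos",o["tool_pos"],"y",R[:,1],"z",R[:,2],"lean",round(np.degrees(np.arccos(-R[2,1])),1),"\nq",o["q"],"F",o["contact_force"],"open",round(o["opening"],4))
    return o,R
E
python3 -c "
from h import *
st()"
```

```text
t 2.2 pos [ 0.166  -0.6025  0.2313] y [ 0. -0. -1.] z [ 0.2656 -0.9641  0.    ] lean 0.0 
q [-1.421   0.0527  1.6129  0.      1.476  -0.119 ] F [ 0.2601 -0.2469 -0.5261] open 0.0856
```

Request:
play_rows --moves '[{"z": 4}, {"z": 4}, {"z": 4}, {"z": 4}, {"z": 4}, {"z": 4}, {"z": 4}, {"z": 4}]'

```text
invalid input
```

Request:
play_rows --moves '[{"x": 0, "y": 0, "z": 4, "turn": 0, "jaw": 8.5}, {"x": 0, "y": 0, "z": 4, "turn": 0, "jaw": 8.5}, {"x": 0, "y": 0, "z": 4, "turn": 0, "jaw": 8.5}, {"x": 0, "y": 0, "z": 4, "turn": 0, "jaw": 8.5}, {"x": 0, "y": 0, "z": 4, "turn": 0, "jaw": 8.5}, {"x": 0, "y": 0, "z": 4, "turn": 0, "jaw": 8.5}, {"x": 0, "y": 0, "z": 4, "turn": 0, "jaw": 8.5}, {"x": 0, "y": 0, "z": 4, "turn": 0, "jaw": 8.5}]' --squeeze 100

```text
t: 2.87
tool_pos: [0.1659, -0.6021, 0.5535]
tool_rot: [-0.281, 2.077, -2.078]
contact_force: [-0.0, -1.1, 0.9]
opening: 0.0848
```

Request:
play_rows --moves '[{"x": 3, "y": 2.8, "z": 0, "turn": 5, "jaw": 8.5}, {"x": 3, "y": 2.8, "z": 0, "turn": 5, "jaw": 8.5}, {"x": 3, "y": 2.8, "z": 0, "turn": 5, "jaw": 8.5}, {"x": 3, "y": 2.8, "z": 0, "turn": 5, "jaw": 8.5}, {"x": 3, "y": 2.8, "z": 0, "turn": 5, "jaw": 8.5}, {"x": 3, "y": 2.8, "z": 0, "turn": 5, "jaw": 8.5}, {"x": 3, "y": 2.8, "z": 0, "turn": 5, "jaw": 8.5}, {"x": 3, "y": 2.8, "z": 0, "turn": 5, "jaw": 8.5}]'

```text
t: 3.53
tool_pos: [0.407, -0.3769, 0.5516]
tool_rot: [-0.863, 1.635, -1.636]
contact_force: [0.2, -1.5, 0.4]
opening: 0.0851
```

Request:
play_rows --moves '[{"x": 2.5, "y": 3.2, "z": 0, "turn": 5, "jaw": 8.5}, {"x": 2.5, "y": 3.2, "z": 0, "turn": 5, "jaw": 8.5}, {"x": 2.5, "y": 3.2, "z": 0, "turn": 5, "jaw": 8.5}, {"x": 2.5, "y": 3.2, "z": 0, "turn": 5, "jaw": 8.5}, {"x": 2.5, "y": 3.2, "z": 0, "turn": 5, "jaw": 8.5}, {"x": 2.5, "y": 3.2, "z": 0, "turn": 5, "jaw": 8.5}, {"x": 2.5, "y": 3.2, "z": 0, "turn": 5, "jaw": 8.5}, {"x": 2.5, "y": 3.2, "z": 0, "turn": 5, "jaw": 8.5}]'

```text
t: 4.2
tool_pos: [0.6068, -0.1206, 0.5515]
tool_rot: [-1.254, 1.136, -1.137]
contact_force: [0.9, -0.4, 0.1]
opening: 0.0849
```

Request:
play_rows --moves '[{"x": 4, "y": 0, "z": 1, "turn": 0, "jaw": 8.5}, {"x": 4, "y": 0, "z": 1, "turn": 0, "jaw": 8.5}, {"x": 4, "y": 0, "z": 1, "turn": 0, "jaw": 8.5}, {"x": 4, "y": 0, "z": 1, "turn": 0, "jaw": 8.5}, {"x": 4, "y": 0, "z": 1, "turn": 0, "jaw": 8.5}, {"x": 4, "y": 0, "z": 1, "turn": 0, "jaw": 8.5}, {"x": 4, "y": 0, "z": 1, "turn": 0, "jaw": 8.5}, {"x": 4, "y": 0, "z": 1, "turn": 0, "jaw": 8.5}]'

```text
t: 4.87
tool_pos: [0.8431, -0.116, 0.5691]
tool_rot: [-1.233, 1.116, -1.157]
contact_force: [1.9, -1.0, -2.8]
opening: 0.0853
```

```bash
python3 -c "
from h import *
st()"
```

```text
t 4.87 pos [ 0.8431 -0.116   0.5691] y [ 0.0301 -0.0029 -0.9995] z [0.9951 0.0939 0.0297] lean 1.7 
q [-0.2253  0.8135  0.0615  0.0049  2.2366 -0.3162] F [ 1.8635 -0.982  -2.7774] open 0.0853
```

Request:
play_rows --moves '[{"x": 4, "y": 0, "z": 0, "turn": 0, "jaw": 8.5}, {"x": 4, "y": 0, "z": 0, "turn": 0, "jaw": 8.5}, {"x": 4, "y": 0, "z": 0, "turn": 0, "jaw": 8.5}, {"x": 4, "y": 0, "z": 0, "turn": 0, "jaw": 8.5}]'

```text
t: 5.2
tool_pos: [0.9071, -0.1036, 0.516]
tool_rot: [-1.181, 1.045, -1.207]
contact_force: [0.5, -0.3, -0.2]
opening: 0.0849
```

```bash
python3 -c "
from h import *
st()"
```

```text
t 5.2 pos [ 0.9071 -0.1036  0.516 ] y [ 0.1166 -0.0151 -0.9931] z [0.9888 0.0951 0.1147] lean 6.8 
q [-0.1976  0.881   0.0558  0.0093  2.0871 -0.2869] F [ 0.5487 -0.3061 -0.2046] open 0.0849
```

Request:
play_rows --moves '[{"x": 1.5, "y": 0, "z": 0, "turn": 0, "jaw": 8.5}, {"x": 1.5, "y": 0, "z": 0, "turn": 0, "jaw": 8.5}]'

```text
t: 5.37
tool_pos: [0.9185, -0.1017, 0.5032]
tool_rot: [-1.174, 1.037, -1.213]
contact_force: [-0.2, -0.5, 0.2]
opening: 0.0851
```

```bash
python3 -c "
from h import *
st()"
```

```text
t 5.37 pos [ 0.9185 -0.1017  0.5032] y [ 0.1276 -0.0162 -0.9917] z [0.9875 0.0954 0.1255] lean 7.4 
q [-0.1932  0.8951  0.0571  0.0097  2.0607 -0.2826] F [-0.156  -0.4798  0.2349] open 0.0851
```

Request:
play_rows --moves '[{"x": 2, "y": 0, "z": 1.5, "turn": 0, "jaw": 8.5}, {"x": 2, "y": 0, "z": 1.5, "turn": 0, "jaw": 8.5}, {"x": 2, "y": 0, "z": 1.5, "turn": 0, "jaw": 8.5}, {"x": 2, "y": 0, "z": 1.5, "turn": 0, "jaw": 8.5}]'

```text
t: 5.7
tool_pos: [0.9263, -0.0943, 0.5237]
tool_rot: [-1.134, 0.985, -1.248]
contact_force: [-0.4, 0.2, 0.2]
opening: 0.085
```

```bash
python3 -c "
from h import *
st()"
```

```text
t 5.7 pos [ 0.9263 -0.0943  0.5237] y [ 0.1909 -0.0234 -0.9813] z [0.9775 0.0963 0.1879] lean 11.1 
q [-0.1849  0.8764  0.055   0.0134  2.017  -0.2721] F [-0.3722  0.2488  0.1865] open 0.085
```

Request:
play_rows --moves '[{"x": -1, "y": 0, "z": -0.5, "turn": 7.1, "jaw": 8.5}, {"x": -1, "y": 0, "z": -0.5, "turn": 7.1, "jaw": 8.5}, {"x": -1, "y": 0, "z": -0.5, "turn": 7.1, "jaw": 8.5}, {"x": -1, "y": 0, "z": -0.5, "turn": 7.1, "jaw": 8.5}, {"x": -1, "y": 0, "z": -0.5, "turn": 7.1, "jaw": 8.5}, {"x": -1, "y": 0, "z": -0.5, "turn": 7.1, "jaw": 8.5}, {"x": -1, "y": 0, "z": -0.5, "turn": 7.1, "jaw": 8.5}, {"x": -1, "y": 0, "z": -0.5, "turn": 7.1, "jaw": 8.5}]'

```text
t: 6.37
tool_pos: [0.8459, -0.0945, 0.4834]
tool_rot: [-1.366, 0.298, -0.433]
contact_force: [-0.6, 0.2, -0.4]
opening: 0.085
```

Request:
play_rows --moves '[{"x": -1, "y": 0, "z": 0, "turn": 7.1, "jaw": 8.5}, {"x": -1, "y": 0, "z": 0, "turn": 7.1, "jaw": 8.5}, {"x": -1, "y": 0, "z": 0, "turn": 7.1, "jaw": 8.5}, {"x": -1, "y": 0, "z": 0, "turn": 7.1, "jaw": 8.5}, {"x": 0, "y": 0, "z": 0, "turn": 7.1, "jaw": 8.5}, {"x": 0, "y": 0, "z": 0, "turn": 7.1, "jaw": 8.5}, {"x": 0, "y": 0, "z": 0, "turn": 7.1, "jaw": 8.5}, {"x": 0, "y": 0, "z": 0, "turn": 7.1, "jaw": 8.5}]'

```text
t: 7.03
tool_pos: [0.8065, -0.0946, 0.4833]
tool_rot: [-1.345, -0.387, 0.393]
contact_force: [0.5, 0.1, 0.0]
opening: 0.0852
```

```bash
cat >> h.py <<'E'
def ln():
    o,R=st(); print("lean x-comp deg",np.degrees(np.arcsin(-R[2,0])),"z-comp",np.degrees(np.arcsin(-R[2,2])),"jaw az",np.degrees(np.arctan2(R[1,2],R[0,2])))
E
python3 -c "
from h import *
ln()"
```

```text
t 7.03 pos [ 0.8065 -0.0946  0.4833] y [-0.051   0.1789 -0.9825] z [-0.4854  0.8553  0.181 ] lean 10.7 
q [-0.2636  0.5836  0.5625  0.1842  2.0854 -2.2629] F [0.5413 0.109  0.042 ] open 0.0852
lean x-comp deg -2.475667878881479 z-comp -10.427257973883094 jaw az 119.57523234494136
```

Request:
play_rows --moves '[{"x": 3, "y": 0, "z": 1, "turn": -1, "jaw": 8.5}, {"x": 3, "y": 0, "z": 1, "turn": -1, "jaw": 8.5}, {"x": 2, "y": 0, "z": 1.5, "turn": -1, "jaw": 8.5}, {"x": 2, "y": 0, "z": 1.5, "turn": -1, "jaw": 8.5}, {"x": 2, "y": 0, "z": 1.5, "turn": 0, "jaw": 8.5}, {"x": 2, "y": 0, "z": 1.5, "turn": 0, "jaw": 8.5}, {"x": 2, "y": 0, "z": 1.5, "turn": 0, "jaw": 8.5}, {"x": 2, "y": 0, "z": 1.5, "turn": 0, "jaw": 8.5}]'

```text
t: 7.7
tool_pos: [0.8747, -0.0785, 0.529]
tool_rot: [-1.374, -0.394, 0.276]
contact_force: [0.7, 0.2, -0.4]
opening: 0.0852
```

```bash
python3 -c "
from h import *
ln()"
```

```text
t 7.7 pos [ 0.8747 -0.0785  0.529 ] y [ 0.0377  0.1795 -0.983 ] z [-0.4272  0.8922  0.1465] lean 10.6 
q [-0.2328  0.8699  0.055   0.2303  2.2088 -2.1037] F [ 0.7228  0.2464 -0.3566] open 0.0852
lean x-comp deg -6.331769093126176 z-comp -8.426936512218685 jaw az 115.58744597450331
```

Request:
play_rows --moves '[{"x": 2.5, "y": 0, "z": 2, "turn": 1.5, "jaw": 8.5}, {"x": 2.5, "y": 0, "z": 2, "turn": 1.5, "jaw": 8.5}, {"x": 2.5, "y": 0, "z": 2, "turn": 1.5, "jaw": 8.5}, {"x": 2.5, "y": 0, "z": 2, "turn": 1.5, "jaw": 8.5}, {"x": 2.5, "y": 0, "z": 2, "turn": 1, "jaw": 8.5}, {"x": 2.5, "y": 0, "z": 2, "turn": 1, "jaw": 8.5}, {"x": 2.5, "y": 0, "z": 2, "turn": 1, "jaw": 8.5}, {"x": 2.5, "y": 0, "z": 2, "turn": 1, "jaw": 8.5}]'

```text
t: 8.37
tool_pos: [0.8903, -0.0534, 0.5578]
tool_rot: [-1.373, -0.612, 0.306]
contact_force: [0.1, 0.1, 0.1]
opening: 0.085
```

```bash
python3 -c "
from h import *
ln()"
```

```text
t 8.37 pos [ 0.8903 -0.0534  0.5578] y [ 0.1446  0.1899 -0.9711] z [-0.5703  0.818   0.075 ] lean 13.8 
q [-0.2114  0.8402  0.055   0.2572  2.1271 -2.233 ] F [0.1381 0.0684 0.0649] open 0.085
lean x-comp deg -13.094709547162898 z-comp -4.302503301363386 jaw az 124.88596947683345
```

Request:
play_rows --moves '[{"x": 2.5, "y": 0, "z": 2, "turn": 4, "jaw": 8.5}, {"x": 2.5, "y": 0, "z": 2, "turn": 3, "jaw": 8.5}, {"x": 2.5, "y": 0, "z": 2, "turn": 2, "jaw": 8.5}, {"x": 2.5, "y": 0, "z": 2, "turn": 2, "jaw": 8.5}, {"x": 2.5, "y": 0, "z": 2, "turn": 0, "jaw": 8.5}, {"x": 2.5, "y": 0, "z": 2, "turn": 0, "jaw": 8.5}, {"x": 2.5, "y": 0, "z": 2, "turn": 0, "jaw": 8.5}]'

```text
t: 8.95
tool_pos: [0.9045, -0.0338, 0.5825]
tool_rot: [-1.357, -0.832, 0.35]
contact_force: [-0.2, 0.3, 0.3]
opening: 0.0849
```

```bash
python3 -c "
from h import *
ln()
snap('side','pics/s2.png')
"
```

```text
t 8.95 pos [ 0.9045 -0.0338  0.5825] y [ 0.2359  0.2168 -0.9473] z [-0.6991  0.7149 -0.0104] lean 18.7 
q [-0.2001  0.819   0.055   0.2971  2.053  -2.3799] F [-0.2457  0.3328  0.296 ] open 0.0849
lean x-comp deg -18.675739563563 z-comp 0.5978769539074965 jaw az 134.3607112391272
```

View pics/s2.png

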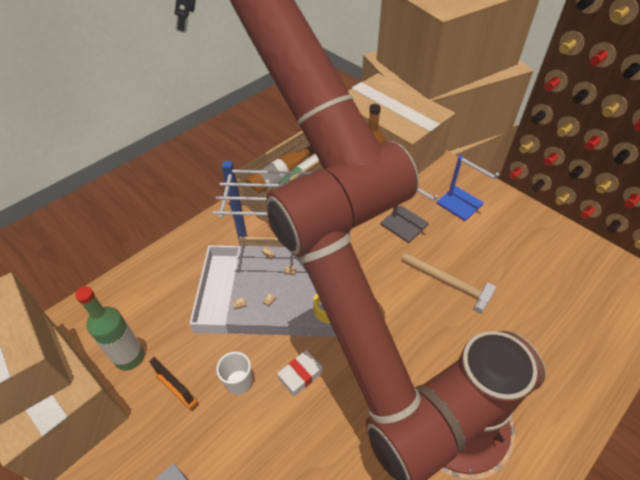

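```bash
python3 - <<'E'
from h import *
s=snap("side")["img"]; t=snap("top")["img"]
for n,im,b in(("side",s,(140,345,210,420)),("top",t,(165,205,205,265))):
    x0,y0,x1,y1=b; c=im[y0:y1,x0:x1].astype(int); m=(c.max(2)<75)
    nl,lab,stt,_=cv2.connectedComponentsWithStats(m.astype(np.uint8)); k=1+np.argmax(stt[1:,4]); p=np.argwhere(lab==k)[:,::-1]+[x0,y0]
    r=cv2.minAreaRect(p.astype(np.float32)); print(n,len(p),r)
    B=cv2.boxPoints(r); d=sorted(range(1,4),key=lambda i:np.linalg.norm(B[i]-B[0]))
    e1=(B[0]+B[d[0]])/2; e2=(B[d[1]]+B[d[2]])/2; print(e1,e2,atz(n,e1,.08),atz(n,e2,.08))
    cv2.imwrite(f"pics/e{n}.png",cv2.resize(im[y0:y1,x0:x1,::-1],None,fx=7,fy=7,interpolation=cv2.INTER_NEAREST))
E
```

```text
side 216 ((166.4733428955078, 375.5854187011719), (42.41886520385742, 6.589596748352051), 43.91907501220703)
[151.19576 360.8737 ] [181.75093 390.29715] [0.57446205 0.41768591 0.08      ] [0.46706743 0.4076658  0.08      ]
top 210 ((182.15609741210938, 235.99513244628906), (38.23133850097656, 8.683260917663574), 88.21009063720703)
[181.55902 216.8888 ] [182.75317 255.10147] [0.57603659 0.4111825  0.08      ] [0.45121509 0.40082911 0.08      ]
```

View pics/eside.png

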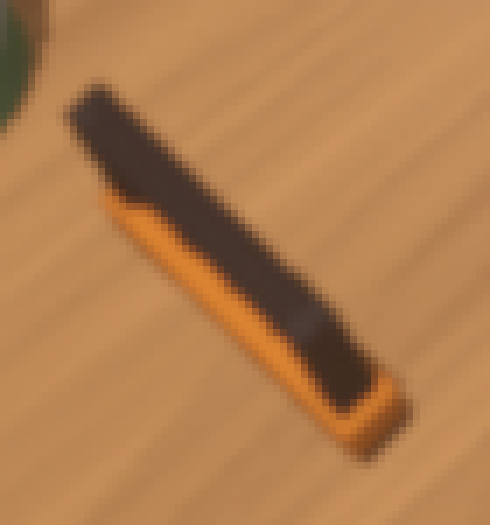

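View pics/etop.png

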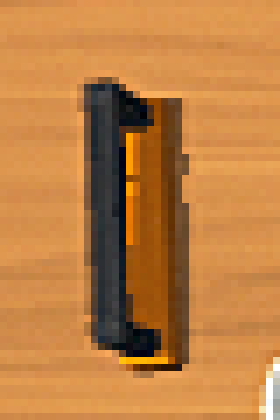

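```bash
python3 - <<'E'
from h import *
np.set_printoptions(precision=4,suppress=True)
snap("side");snap("top")
for n,a,b in(("side",(152.6,359.3),(189,398.5)),("top",(179.7,216.8),(181.0,254.3))):
    A=atz(n,a,.086);B=atz(n,b,.086);d=A-B;print(n,A,B,(A+B)/2,np.linalg.norm(d),np.degrees(np.arctan2(d[1],d[0])))
for n in("side","top"): print([ (round(r["score"],2),np.array(atz(n,r["point"],.08)[:2])) for r in pinpoint(n,"handle")[:3]])
E
```

```text
side [0.5719 0.4137 0.086 ] [0.4377 0.4073 0.086 ] [0.5048 0.4105 0.086 ] 0.13428453176376542 2.7005616187004646
top [0.5751 0.4154 0.086 ] [0.4531 0.4048 0.086 ] [0.5141 0.4101 0.086 ] 0.12250478833408884 4.962370744537333
[]
[(0.59, array([0.5135, 0.4136])), (0.53, array([0.5671, 0.0607]))]
```

Request:
play_rows --moves '[{"x": -2.7, "y": 2.7, "z": 0, "turn": -2.5, "jaw": 5}, {"x": -2.7, "y": 2.7, "z": 0, "turn": -2.5, "jaw": 5}, {"x": -2.7, "y": 2.7, "z": 0, "turn": -2.5, "jaw": 5}, {"x": -2.7, "y": 2.7, "z": 0, "turn": -2.5, "jaw": 5}, {"x": -2.7, "y": 2.7, "z": 0, "turn": -2.5, "jaw": 5}, {"x": -2.7, "y": 2.7, "z": 0, "turn": -2.5, "jaw": 5}, {"x": -2.7, "y": 2.7, "z": 0, "turn": -2.5, "jaw": 5}, {"x": -2.7, "y": 2.7, "z": 0, "turn": -2.5, "jaw": 5}]'

```text
t: 9.97
tool_pos: [0.7017, 0.17, 0.5844]
tool_rot: [-1.464, -0.593, 0.092]
contact_force: [0.1, 1.5, -0.3]
opening: 0.05
```

Request:
play_rows --moves '[{"x": -2.7, "y": 2.7, "z": -1.5, "turn": -2.5, "jaw": 5}, {"x": -2.7, "y": 2.7, "z": -1.5, "turn": -2.5, "jaw": 5}, {"x": -2.7, "y": 2.7, "z": -1.5, "turn": -2.5, "jaw": 5}, {"x": -2.7, "y": 2.7, "z": -1.5, "turn": -2.5, "jaw": 5}, {"x": -2.7, "y": 2.7, "z": -1.5, "turn": -2.5, "jaw": 5}, {"x": -2.7, "y": 2.7, "z": -1.5, "turn": -2.5, "jaw": 5}, {"x": -2.7, "y": 2.7, "z": -1.5, "turn": -2.5, "jaw": 5}, {"x": -2.7, "y": 2.7, "z": -1.5, "turn": -2.5, "jaw": 5}]'

```text
t: 10.63
tool_pos: [0.486, 0.386, 0.4639]
tool_rot: [-1.546, -0.33, -0.181]
contact_force: [0.4, 0.6, 0.6]
opening: 0.0496
```

```bash
python3 -c "
from h import *
ln()
"
```

```text
t 10.63 pos [0.486  0.386  0.4639] y [ 0.3196  0.0239 -0.9472] z [-0.0945  0.9955 -0.0068] lean 18.7 
q [ 0.6276 -0.1639  1.4655 -0.1692  1.5598 -1.0611] F [0.4319 0.5782 0.5805] open 0.0496
lean x-comp deg -18.690850641575352 z-comp 0.39109263437030745 jaw az 95.4238182761975
```

Request:
play_rows --moves '[{"x": -0.2, "y": 0.2, "z": -3.8, "turn": -0.2, "jaw": 5}, {"x": -0.2, "y": 0.3, "z": -3.8, "turn": -0.2, "jaw": 5}, {"x": -0.3, "y": 0.3, "z": -3.8, "turn": -0.2, "jaw": 5}, {"x": -0.3, "y": 0.3, "z": -3.8, "turn": -0.2, "jaw": 5}, {"x": -0.3, "y": 0.3, "z": -3.8, "turn": -0.2, "jaw": 5}, {"x": -0.3, "y": 0.3, "z": -3.8, "turn": -0.2, "jaw": 5}, {"x": -0.3, "y": 0.3, "z": -3.8, "turn": 0, "jaw": 5}, {"x": 0, "y": 0.05, "z": -3.7, "turn": 0, "jaw": 5}]'

```text
t: 11.3
tool_pos: [0.4681, 0.4061, 0.1595]
tool_rot: [-1.549, -0.316, -0.195]
contact_force: [0.2, 0.1, -0.7]
opening: 0.0503
```

```bash
python3 - <<'E'
from h import *
ln()
s=snap("side")["img"]; t=snap("top")["img"]
o=ctrl.get_obs()
for n,b in(("side",(100,300,240,440)),("top",(120,170,240,290))):
    x0,y0,x1,y1=b; im=C[n]["img"][:,:,::-1].copy(); print(n,proj(n,o["tool_pos"]))
    cv2.imwrite(f"pics/f{n}.png",cv2.resize(im[y0:y1,x0:x1],None,fx=4,fy=4,interpolation=cv2.INTER_CUBIC))
E
```

```text
t 11.3 pos [0.4681 0.4061 0.1595] y [ 0.3191  0.018  -0.9476] z [-0.0766  0.997  -0.0068] lean 18.6 
q [ 0.6789 -0.0523  1.8658 -0.214   1.0704 -0.891 ] F [ 0.1542  0.1032 -0.7024] open 0.0503
lean x-comp deg -18.63395034619697 z-comp 0.390061366147569 jaw az 94.39060407588283
side [176.3126 375.8722]
top [175.7206 248.1758]
```

View pics/fside.png

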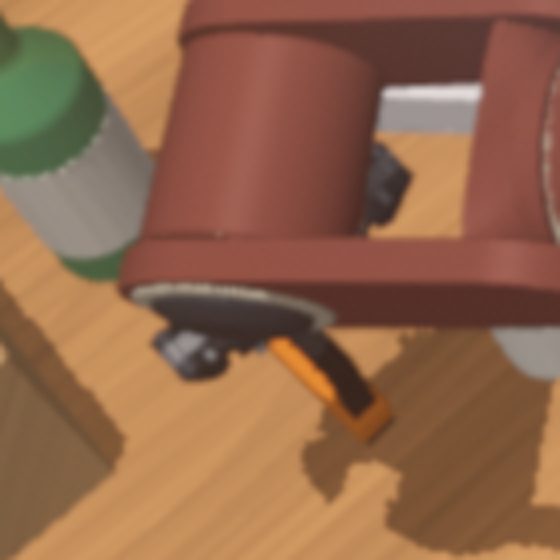

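View pics/ftop.png

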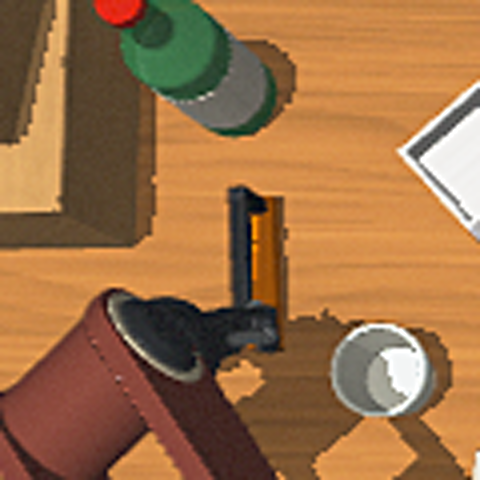

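Request:
play_rows --moves '[{"x": 0, "y": 0, "z": -3.5, "turn": 0, "jaw": 5}, {"x": 0, "y": 0, "z": -2.5, "turn": 0, "jaw": 5}, {"x": 0, "y": 0, "z": -2, "turn": 0, "jaw": 5}, {"x": 0, "y": 0, "z": -1.2, "turn": 0, "jaw": 5}, {"x": 0, "y": 0, "z": -0.5, "turn": 0, "jaw": 5}, {"x": 0, "y": 0, "z": 0, "turn": 0, "jaw": 5}]'

```text
t: 11.9
tool_pos: [0.4691, 0.406, 0.0645]
tool_rot: [-1.55, -0.315, -0.195]
contact_force: [0.9, -0.3, -0.3]
opening: 0.0498
```

Request:
play_rows --moves '[{"x": 0, "y": 0, "z": 0, "turn": 0, "jaw": 0.8}, {"x": 0, "y": 0, "z": 0, "turn": 0, "jaw": 0.8}, {"x": 0, "y": 0, "z": 0, "turn": 0, "jaw": 0.8}, {"x": 0, "y": 0, "z": 0, "turn": 0, "jaw": 0.8}, {"x": 0, "y": 0, "z": 0, "turn": 0, "jaw": 0.8}, {"x": 0, "y": 0, "z": 0, "turn": 0, "jaw": 0.8}]' --squeeze 100

```text
t: 12.4
tool_pos: [0.4697, 0.4069, 0.0662]
tool_rot: [-1.547, -0.317, -0.197]
contact_force: [-2.0, 0.1, 5.8]
opening: 0.0139
```

```bash
python3 - <<'E'
from h import *
ln()
E
```

```text
t 12.4 pos [0.4697 0.4069 0.0662] y [ 0.3217  0.0196 -0.9467] z [-0.0764  0.9971 -0.0053] lean 18.8 
q [ 0.6785  0.0647  1.9196 -0.2404  0.9008 -0.8443] F [-2.0409  0.1448  5.8026] open 0.0139
lean x-comp deg -18.797098352366653 z-comp 0.30233888709358925 jaw az 94.38348197810654
```

Request:
play_rows --moves '[{"x": 0, "y": 0, "z": 0.3, "turn": 0, "jaw": 0.8}, {"x": 0, "y": 0, "z": 0.7, "turn": 0, "jaw": 0.8}, {"x": 0, "y": 0, "z": 1, "turn": 0, "jaw": 0.8}, {"x": 0, "y": 0, "z": 1, "turn": 0, "jaw": 0.8}]'

```text
t: 12.73
tool_pos: [0.4678, 0.4051, 0.0935]
tool_rot: [-1.552, -0.314, -0.193]
contact_force: [0.9, 0.5, -2.2]
opening: 0.0138
```

```bash
python3 - <<'E'
from h import *
ln()
snap("side");snap("top")
for n,b in(("side",(100,300,240,440)),("top",(120,170,240,290))):
    x0,y0,x1,y1=b; im=C[n]["img"][:,:,::-1].copy()
    cv2.imwrite(f"pics/g{n}.png",cv2.resize(im[y0:y1,x0:x1],None,fx=4,fy=4,interpolation=cv2.INTER_CUBIC))
E
```

```text
t 12.73 pos [0.4678 0.4051 0.0935] y [ 0.317   0.0156 -0.9483] z [-0.0761  0.9971 -0.009 ] lean 18.5 
q [ 0.678   0.0242  1.909  -0.2305  0.9567 -0.861 ] F [ 0.8566  0.5218 -2.2207] open 0.0138
lean x-comp deg -18.498958707352287 z-comp 0.5161505037100043 jaw az 94.36231843609752
```

View pics/gside.png

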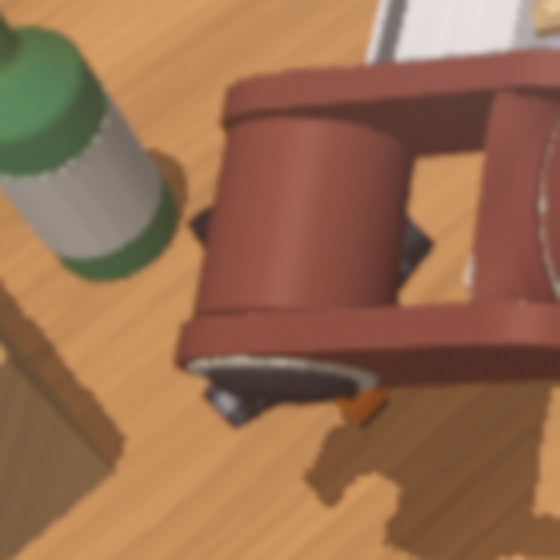

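View pics/gtop.png

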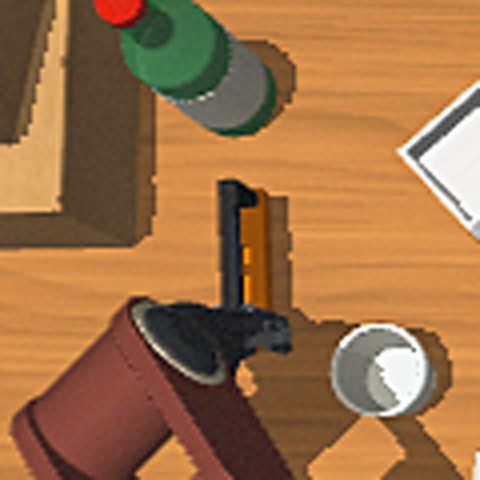

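```bash
python3 - <<'E'
from h import *
np.set_printoptions(precision=4,suppress=True)
snap("side");snap("top")
print(tri((171.2,395),(166,256)), "tcp z .0935")
print(tri((158.7,378),(159.5,254.5)), "tcp z .1595")
E
```

```text
(array([0.4404, 0.4328, 0.1467]), np.float64(0.0003793044233954806)) tcp z .0935
(array([0.4395, 0.4304, 0.2274]), np.float64(0.010803754235543491)) tcp z .1595
```

```bash
python3 - <<'E'
from h import *
np.set_printoptions(precision=4,suppress=True)
snap("side");snap("top")
for s,t,j1 in (((171.2,395),(166,256),.678),((158.7,378),(159.5,254.5),.679)):
    d=np.array([-np.sin(j1),np.cos(j1),0]); o2,v2=ray("side",s);o1,v1=ray("top",t)
    a,b,L=np.linalg.solve(np.stack([v1,-v2,d],1),o2-o1); print(o1+a*v1,o2+b*v2,L)
E
```

```text
[0.441  0.4344 0.1422] [0.4425 0.4324 0.1422] -0.002486532852080421
[0.4254 0.3928 0.3252] [0.3886 0.4385 0.3252] 0.05862909040254877
```

```bash
cat > fk.py <<'E'
import numpy as np
from scipy.optimize import least_squares
from scipy.spatial.transform import Rotation as Ro
Q=np.array([[-1.421,.0527,1.6129,0,1.476,-.119],[-.2253,.8135,.0615,.0049,2.2366,-.3162],[-.1976,.881,.0558,.0093,2.0871,-.2869],[-.1849,.8764,.055,.0134,2.017,-.2721],[-.2636,.5836,.5625,.1842,2.0854,-2.2629],[-.2328,.8699,.055,.2303,2.2088,-2.1037],[-.2114,.8402,.055,.2572,2.1271,-2.233],[-.2001,.819,.055,.2971,2.053,-2.3799],[.6276,-.1639,1.4655,-.1692,1.5598,-1.0611],[.6789,-.0523,1.8658,-.214,1.0704,-.891],[.6785,.0647,1.9196,-.2404,.9008,-.8443],[.678,.0242,1.909,-.2305,.9567,-.861]])
P=np.array([[.166,-.6025,.2313],[.8431,-.116,.5691],[.9071,-.1036,.516],[.9263,-.0943,.5237],[.8065,-.0946,.4833],[.8747,-.0785,.529],[.8903,-.0534,.5578],[.9045,-.0338,.5825],[.486,.386,.4639],[.4681,.4061,.1595],[.4697,.4069,.0662],[.4678,.4051,.0935]])
Yv=np.array([[0,0,-1],[.0301,-.0029,-.9995],[.1166,-.0151,-.9931],[.1909,-.0234,-.9813],[-.051,.1789,-.9825],[.0377,.1795,-.983],[.1446,.1899,-.9711],[.2359,.2168,-.9473],[.3196,.0239,-.9472],[.3191,.018,-.9476],[.3217,.0196,-.9467],[.317,.0156,-.9483]])
Ry=lambda a:Ro.from_euler('y',a).as_matrix(); Rz=lambda a:Ro.from_euler('z',a).as_matrix()
def fk(q,p,s4=1):
    h,a1,L2,o2,L3,o3,D,e=p
    X=np.array([0,0,h])+Rz(q[0])@[a1,0,0]
    R=Rz(q[0])@Ry(q[1]); X=X+R@[o2,0,L2]
    R=R@Ry(q[2])@Rz(s4*q[3]); X=X+R@[o3,0,L3]; W=X
    R=R@Ry(q[4]); X=X+R@[e,0,D]
    return X,W,R@[0,0,1]
def res(p,s4): 
    r=[]
    for q,x,y in zip(Q,P,Yv):
        X,W,d=fk(q,p,s4); r+=list(X-x)+list(.3*(d-y))
    return np.array(r)
best=None
for s4 in(1,-1):
    for D in (.2,.35):
        s=least_squares(res,[.35,0,.4,0,.4,0,D,0],args=(s4,))
        if best is None or s.cost<best[0].cost: best=(s,s4)
p,s4=best[0].x,best[1]
if __name__=="__main__":
    np.set_printoptions(precision=4,suppress=True)
    print(best[0].cost,s4,p); print(res(p,s4).reshape(-1,6).round(4))
    for q,x in zip(Q,P): print(x,fk(q,p,s4)[1])
E
python3 fk.py
```

```text
0.023905954443003485 1 [ 0.0834 -0.2132  0.4375 -0.055   0.6055  0.049   0.2338 -0.2819]
[[-0.0712 -0.0255 -0.048  -0.      0.      0.    ]
 [-0.0122 -0.0724 -0.0199 -0.     -0.     -0.    ]
 [-0.0105 -0.0722  0.0083  0.     -0.      0.    ]
 [-0.0165 -0.0707  0.0286 -0.     -0.     -0.    ]
 [-0.0048 -0.0475 -0.0518 -0.      0.     -0.    ]
 [-0.0009 -0.0337 -0.0192 -0.      0.     -0.    ]
 [-0.0099 -0.0324  0.0105  0.      0.      0.    ]
 [-0.0204 -0.0299  0.0354 -0.      0.      0.    ]
 [ 0.0213 -0.0762  0.0131  0.     -0.     -0.    ]
 [ 0.0287 -0.0377  0.0132 -0.      0.      0.    ]
 [ 0.0276 -0.0235  0.016  -0.      0.      0.    ]
 [ 0.0288 -0.0279  0.0138  0.     -0.      0.    ]]
[ 0.166  -0.6025  0.2313] [ 0.0527 -0.3492  0.4171]
[ 0.8431 -0.116   0.5691] [ 0.549  -0.1256  0.7744]
[ 0.9071 -0.1036  0.516 ] [ 0.5945 -0.1186  0.7234]
[ 0.9263 -0.0943  0.5237] [ 0.5928 -0.1102  0.7276]
[ 0.8065 -0.0946  0.4833] [ 0.5368 -0.1356  0.6844]
[ 0.8747 -0.0785  0.529 ] [ 0.5845 -0.1271  0.7339]
[ 0.8903 -0.0534  0.5578] [ 0.5679 -0.1091  0.758 ]
[ 0.9045 -0.0338  0.5825] [ 0.5549 -0.0979  0.775 ]
[0.486  0.386  0.4639] [0.2135 0.1447 0.6205]
[0.4681 0.4061 0.1595] [0.2286 0.1711 0.3254]
[0.4697 0.4069 0.0662] [0.2375 0.1765 0.2366]
[0.4678 0.4051 0.0935] [0.2343 0.1743 0.2628]
```

```bash
sed -i 's/h,a1,L2,o2,L3,o3,D,e=p/h,a1,L2,o2,L3,o3,D,e,y2,y4,y5=p/; s/X=X+R@\[o2,0,L2\]/X=X+R@[o2,y2,L2]/; s/X=X+R@\[o3,0,L3\]/X=X+R@[o3,y4,L3]/; s/X=X+R@\[e,0,D\]/X=X+R@[e,y5,D]/; s/,D,0\],args/,D,0,0,0,0],args/' fk.py; python3 fk.py
```

```text
0.00043886750391516167 1 [ 0.1506  0.0262  0.4302 -0.0132  0.6036  0.0749  0.2166 -0.0025  0.0767
 -1.1785  1.1756]
[[ 0.0012 -0.0115  0.0012 -0.      0.      0.    ]
 [ 0.0023 -0.0009 -0.0004 -0.     -0.     -0.    ]
 [-0.0015 -0.      0.0009  0.     -0.      0.    ]
 [-0.0063  0.0009  0.0003 -0.     -0.     -0.    ]
 [ 0.0118  0.0004  0.0016 -0.      0.     -0.    ]
 [ 0.0062  0.0042  0.0008 -0.      0.     -0.    ]
 [-0.0014  0.0058  0.      0.      0.      0.    ]
 [-0.0078  0.0073 -0.0013 -0.      0.      0.    ]
 [-0.01   -0.0102 -0.0057  0.     -0.     -0.    ]
 [ 0.0016 -0.0044 -0.0002 -0.      0.      0.    ]
 [ 0.0062 -0.0028  0.0015 -0.      0.      0.    ]
 [ 0.005  -0.0031  0.0011  0.     -0.      0.    ]]
[ 0.166  -0.6025  0.2313] [-0.9956 -0.7869  0.4492]
[ 0.8431 -0.116   0.5691] [ 0.5773 -1.2624  0.7807]
[ 0.9071 -0.1036  0.516 ] [ 0.6534 -1.2538  0.723 ]
[ 0.9263 -0.0943  0.5237] [ 0.6693 -1.2451  0.7235]
[ 0.8065 -0.0946  0.4833] [ 0.6114 -1.2715  0.5018]
[ 0.8747 -0.0785  0.529 ] [ 0.7633 -1.2639  0.5284]
[ 0.8903 -0.0534  0.5578] [ 0.7993 -1.2394  0.5345]
[ 0.9045 -0.0338  0.5825] [ 0.8361 -1.2189  0.5219]
[0.486  0.386  0.4639] [ 1.0426 -0.5997  0.8536]
[0.4681 0.4061 0.1595] [ 1.1668 -0.4603  0.6063]
[0.4697 0.4069 0.0662] [ 1.2087 -0.4203  0.5285]
[0.4678 0.4051 0.0935] [ 1.1944 -0.4348  0.5506]
```

```bash
python3 - <<'E'
import re
s=open('fk.py').read()
s=s.replace("D,e,y2,y4,y5=p","D,e,y2,o3b,zz=p").replace("[o3,y4,L3]","[o3,0,L3]").replace("[e,y5,D]","[e,0,D]")
s=s.replace("R=R@Ry(q[2])@Rz(s4*q[3]);","R=R@Ry(q[2]); X=X+R@[o3b,0,0]; R=R@Rz(s4*q[3]);")
open('fk.py','w').write(s)
E
python3 fk.py
```

```text
2.278532375674185e-08 1 [ 0.2381 -0.      0.4264  0.      0.6099 -0.0001  0.2796  0.0001  0.0742
  0.0958  0.    ]
[[-0.     -0.      0.     -0.      0.      0.    ]
 [-0.      0.     -0.     -0.     -0.     -0.    ]
 [ 0.     -0.     -0.      0.     -0.      0.    ]
 [-0.     -0.      0.     -0.     -0.     -0.    ]
 [ 0.     -0.      0.     -0.      0.     -0.    ]
 [-0.      0.0001 -0.0001 -0.      0.     -0.    ]
 [ 0.     -0.      0.0001  0.      0.      0.    ]
 [ 0.      0.     -0.     -0.      0.      0.    ]
 [-0.      0.0001 -0.      0.     -0.     -0.    ]
 [-0.     -0.     -0.     -0.      0.      0.    ]
 [-0.      0.     -0.     -0.      0.      0.    ]
 [ 0.     -0.0001  0.      0.     -0.      0.    ]]
[ 0.166  -0.6025  0.2313] [ 0.166  -0.6026  0.5109]
[ 0.8431 -0.116   0.5691] [ 0.8348 -0.1152  0.8485]
[ 0.9071 -0.1036  0.516 ] [ 0.8745 -0.0994  0.7936]
[ 0.9263 -0.0943  0.5237] [ 0.873  -0.0878  0.7981]
[ 0.8065 -0.0946  0.4833] [ 0.8208 -0.1447  0.758 ]
[ 0.8747 -0.0785  0.529 ] [ 0.8642 -0.1287  0.8038]
[ 0.8903 -0.0534  0.5578] [ 0.85   -0.1065  0.8294]
[ 0.9045 -0.0338  0.5825] [ 0.8387 -0.0944  0.8473]
[0.486  0.386  0.4639] [0.3966 0.3794 0.7287]
[0.4681 0.4061 0.1595] [0.3789 0.4011 0.4244]
[0.4697 0.4069 0.0662] [0.3798 0.4015 0.3309]
[0.4678 0.4051 0.0935] [0.3792 0.4007 0.3586]
```

```bash
cat > ik.py <<'E'
from fk import *
lo=np.array([-3.01,-1.01,.06,-1.02,.09,-3.14]);hi=np.array([3.01,2.22,2.58,4.17,2.62,3.14])
th=np.radians(18.7); yaw=np.radians(-47.2)
ex=np.array([np.cos(yaw),np.sin(yaw),0]);ey=np.array([-np.sin(yaw),np.cos(yaw),0]);S0=np.array([.528,.037,0])
def loc(x,y,z): return S0+x*ex+y*ey+np.array([0,0,z])
def toloc(X): d=np.asarray(X)-S0; return np.array([d@ex,d@ey,d[2]])
def ik(X,az,q0=(0.1,0,1.8,-.2,1,0)):
    d=np.array([np.sin(th)*np.cos(az),np.sin(th)*np.sin(az),-np.cos(th)])
    f=lambda q:(lambda r:np.r_[r[0]-X,.3*(r[2]-d)])(fk(np.r_[q,0],p,s4))
    s=least_squares(f,q0[:5]); return s.x,np.linalg.norm(s.fun),fk(np.r_[s.x,0],p,s4)[1]
if __name__=="__main__":
    np.set_printoptions(precision=3,suppress=True)
    for (x,y,z) in [(-.01,.16,.13),(-.01,-.05,.13),(-.01,-.11,.13),(-.01,-.12,.111),(-.01,.16,.111),(-.1,0,.13),(-.1,.16,.12),(-.12,.16,.2)]:
        q,e,W=ik(loc(x,y,z),yaw); print((x,y,z),loc(x,y,z),"q",q,"err",round(e,4),"W",toloc(W),"ok",bool(np.all((q>lo[:5])&(q<hi[:5]))))
    # hook: ext -90
    q,e,W=ik(np.array([.43,-.32,.18]),np.radians(-90));print(q,e,W)
E
python3 ik.py; python3 - <<'E'
from h import *
np.set_printoptions(precision=4,suppress=True)
snap("top");snap("side")
print("far bar end top",atz("top",(177.4,215.6),.115))
E
```

```text
(-0.01, 0.16, 0.13) [0.639 0.153 0.13 ] q [ 0.242  0.132  1.728 -0.314  1.138] err 0.0 W [-0.1    0.16   0.395] ok True
(-0.01, -0.05, 0.13) [0.485 0.01  0.13 ] q [ 0.005 -0.341  2.164 -0.267  1.108] err 0.0 W [-0.1   -0.05   0.395] ok True
(-0.01, -0.11, 0.13) [ 0.44 -0.03  0.13] q [-0.103 -0.498  2.274 -0.236  1.128] err 0.0 W [-0.1   -0.11   0.395] ok True
(-0.01, -0.12, 0.111) [ 0.433 -0.037  0.111] q [-0.123 -0.5    2.308 -0.235  1.092] err 0.0 W [-0.1   -0.12   0.376] ok True
(-0.01, 0.16, 0.111) [0.639 0.153 0.111] q [ 0.242  0.153  1.74  -0.319  1.108] err 0.0 W [-0.1    0.16   0.376] ok True
(-0.1, 0, 0.13) [0.46 0.11 0.13] q [ 0.245 -0.324  2.151 -0.31   1.17 ] err 0.0 W [-0.19   0.     0.395] ok True
(-0.1, 0.16, 0.12) [0.577 0.219 0.12 ] q [ 0.378  0.08   1.803 -0.332  1.158] err 0.0 W [-0.19   0.16   0.385] ok True
(-0.12, 0.16, 0.2) [0.564 0.234 0.2  ] q [ 0.41  -0.008  1.753 -0.319  1.299] err 0.0 W [-0.21   0.16   0.465] ok True
[-0.645 -0.235  1.993 -0.279  1.196] 9.637455491975093e-13 [ 0.43  -0.23   0.445]
far bar end top [0.5734 0.4142 0.115 ]
```

```bash
python3 - <<'E'
from h import *
from ik import toloc
np.set_printoptions(precision=4,suppress=True)
snap("top");snap("side")
B=lambda x,y,z:toloc(atz("side",(x/3+180,y/3+150),z))
A=lambda x,y,z:toloc(atz("top",(x/4.5+210,y/4.5+140),z))
print("chipA side",[B(*q,.06)[:2] for q in((247,297),(258,290),(285,316),(275,326))])
print("chipA top",[A(*q,.06)[:2] for q in((410,252),(432,252),(437,285),(420,300),(405,290))])
print("chip3 side",[B(*q,.06)[:2] for q in((392,318),(432,320),(430,342),(390,338))])
print("chip3 top",[A(*q,.06)[:2] for q in((503,415),(520,405),(545,440),(525,452))])
print("mid side",[B(*q,.06)[:2] for q in((312,350),(347,347),(347,373),(312,372))])
print("f1 side",[B(*q,.06)[:2] for q in((250,450),(270,430),(288,445),(266,466))])
print("f2 side",[B(*q,.06)[:2] for q in((157,452),(190,443),(200,465),(165,476))])
print("fence",[B(*q,.075)[:2] for q in((180,262),(500,268))],"carton",B(428,40,.35),B(490,40,.35),A(530,390,.35),A(585,440,.35),A(670,355,.35),A(615,310,.35))
print("tape",[A(*q,.09)[:2] for q in((348,600),(461,600),(404,544),(404,657))])
E
```

```text
chipA side [array([0.1011, 0.0834]), array([0.1097, 0.0743]), array([0.0804, 0.0461]), array([0.0687, 0.0539])]
chipA top [array([0.0954, 0.0852]), array([0.1074, 0.0744]), array([0.0936, 0.0534]), array([0.0769, 0.0534]), array([0.0737, 0.0664])]
chip3 side [array([ 0.0818, -0.0515]), array([ 0.0808, -0.0879]), array([ 0.0559, -0.0872]), array([ 0.0591, -0.051 ])]
chip3 top [array([ 0.065 , -0.0507]), array([ 0.0791, -0.0535]), array([ 0.0753, -0.0848]), array([ 0.0586, -0.0816])]
mid side [array([0.0431, 0.0179]), array([ 0.0476, -0.0131]), array([ 0.0192, -0.0154]), array([0.0191, 0.0156])]
f1 side [array([-0.0635,  0.0605]), array([-0.0428,  0.0459]), array([-0.0573,  0.0289]), array([-0.0787,  0.0452])]
f2 side [array([-0.0684,  0.1391]), array([-0.0584,  0.1125]), array([-0.0798,  0.1008]), array([-0.0916,  0.1285])]
fence [array([0.1282, 0.1476]), array([ 0.132 , -0.1487])] carton [ 0.1317 -0.0841  0.35  ] [ 0.1334 -0.1321  0.35  ] [ 0.056 -0.085  0.35 ] [ 0.0601 -0.1291  0.35  ] [ 0.1321 -0.1252  0.35  ] [ 0.1262 -0.0831  0.35  ]
tape [array([-0.108 , -0.0793]), array([-0.0488, -0.1327]), array([-0.0523, -0.0761]), array([-0.1054, -0.1358])]
```

Request:
play_rows --moves '[{"x": 0, "y": 0, "z": 2.5, "turn": 0, "jaw": 0.8}, {"x": 0, "y": 0, "z": 3, "turn": 0, "jaw": 0.8}, {"x": 0, "y": 0, "z": 3, "turn": 0, "jaw": 0.8}, {"x": 0, "y": 0, "z": 2, "turn": 0, "jaw": 0.8}]'

```text
t: 13.57
tool_pos: [0.4693, 0.4062, 0.2018]
tool_rot: [-1.548, -0.317, -0.197]
contact_force: [0.7, -0.5, -1.8]
opening: 0.0142
```

Request:
play_rows --moves '[{"x": 1.1, "y": -2, "z": 0, "turn": -4, "jaw": 0.8}, {"x": 1.1, "y": -2, "z": 0, "turn": -6.8, "jaw": 0.8}, {"x": 1.1, "y": -2, "z": 0, "turn": -6.8, "jaw": 0.8}, {"x": 1.1, "y": -2, "z": 0, "turn": -6.8, "jaw": 0.8}, {"x": 1.1, "y": -2, "z": 0, "turn": -6.8, "jaw": 0.8}, {"x": 1.1, "y": -2.1, "z": 0, "turn": -6.8, "jaw": 0.8}, {"x": 1.1, "y": -2.1, "z": 0, "turn": -6.8, "jaw": 0.8}, {"x": 1.1, "y": -2.1, "z": 0, "turn": -6.8, "jaw": 0.8}]'

```text
t: 14.23
tool_pos: [0.5567, 0.2418, 0.1982]
tool_rot: [-1.6, 0.413, -0.894]
contact_force: [-0.3, -0.5, -0.8]
opening: 0.014
```

```bash
cat >> h.py <<'E'
def both(tag,bs,bt,k=4):
    for n,b in(("side",bs),("top",bt)):
        snap(n); x0,y0,x1,y1=b; im=C[n]["img"][:,:,::-1]
        cv2.imwrite(f"pics/{tag}{n}.png",cv2.resize(im[y0:y1,x0:x1],None,fx=k,fy=k,interpolation=cv2.INTER_CUBIC))
E
python3 - <<'E'
from h import *
ln()
from ik import toloc
print("local",toloc(ctrl.get_obs()["tool_pos"]))
both("i",(170,170,360,360),(210,140,380,300))
E
```

```text
t 14.23 pos [0.5567 0.2418 0.1982] y [ 0.2095 -0.24   -0.9479] z [ 0.7378  0.675  -0.0078] lean 18.6 
q [ 0.4282 -0.0052  1.7525 -0.3214  1.312  -0.244 ] F [-0.3293 -0.5212 -0.8214] open 0.014
lean x-comp deg -18.574694509926402 z-comp 0.4484595281419593 jaw az 42.45334234562532
local [-0.1308  0.1602  0.1982]
```

View pics/iside.png

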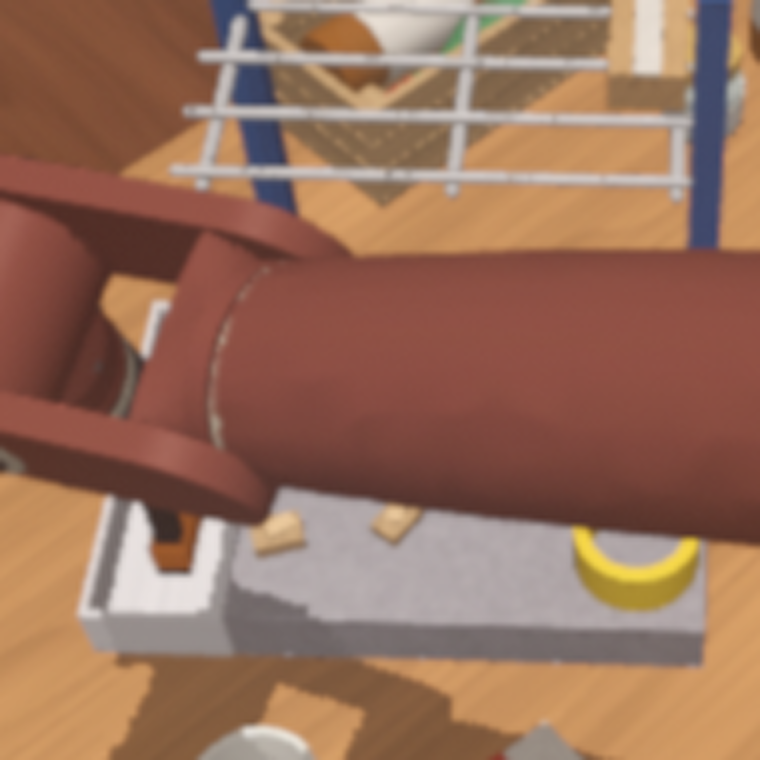

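View pics/itop.png

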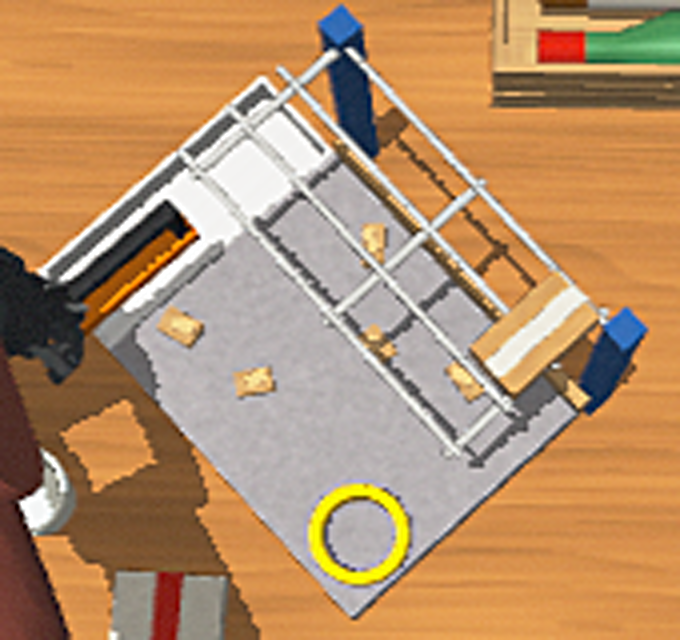

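```bash
python3 - <<'E'
from h import *
from ik import toloc
np.set_printoptions(precision=4,suppress=True)
im=snap("top")["img"]; o=ctrl.get_obs()
for z in(.221,):
    for q in((168,204),(185,213),(78,270),(62,283),(75,300)): print(q,toloc(atz("top",(q[0]/4+210,q[1]/4+140),z))[:2])
    print("block end corners far",toloc(atz("top",(199/4+210,236/4+140),.159))[:2],toloc(atz("top",(190/4+210,222/4+140),.159))[:2])
print(toloc(o["tool_pos"]))
E
```

```text
(168, 204) [-0.0233  0.1612]
(185, 213) [-0.0184  0.1476]
(78, 270) [-0.1056  0.1681]
(62, 283) [-0.1208  0.1686]
(75, 300) [-0.122   0.1524]
block end corners far [-0.0186  0.1435] [-0.0165  0.1566]
[-0.1304  0.1605  0.1981]
```

Request:
play_rows --moves '[{"x": 0, "y": 0, "z": -2, "turn": 1, "jaw": 0.8}, {"x": 0, "y": 0, "z": -2.3, "turn": 1.5, "jaw": 0.8}, {"x": 0, "y": 0, "z": -2, "turn": 1.5, "jaw": 0.8}, {"x": 1.5, "y": -1.6, "z": 0, "turn": 0, "jaw": 0.8}, {"x": 1.8, "y": -2, "z": 0, "turn": 0, "jaw": 0.8}, {"x": 1.8, "y": -2, "z": 0, "turn": 0, "jaw": 0.8}, {"x": 1.8, "y": -2, "z": 0, "turn": 0, "jaw": 0.8}, {"x": 1, "y": -1, "z": 0, "turn": 0, "jaw": 0.8}]'

```text
t: 15.05
tool_pos: [0.6364, 0.1556, 0.1356]
tool_rot: [-1.605, 0.35, -0.837]
contact_force: [-0.1, 0.0, -1.7]
opening: 0.0137
```

```bash
python3 - <<'E'
from h import *
ln()
from ik import toloc
print("local",toloc(ctrl.get_obs()["tool_pos"]))
both("j",(170,150,360,340),(210,140,380,300))
E
```

```text
t 15.05 pos [0.6364 0.1556 0.1356] y [ 0.2278 -0.224  -0.9476] z [ 0.6845  0.729  -0.0078] lean 18.6 
q [ 0.2426  0.1151  1.7368 -0.3051  1.1334 -0.4672] F [-0.0516  0.0323 -1.693 ] open 0.0137
lean x-comp deg -18.623084604249595 z-comp 0.4448756309235227 jaw az 46.80466606391969
local [-0.0134  0.1601  0.1356]
```

View pics/jside.png

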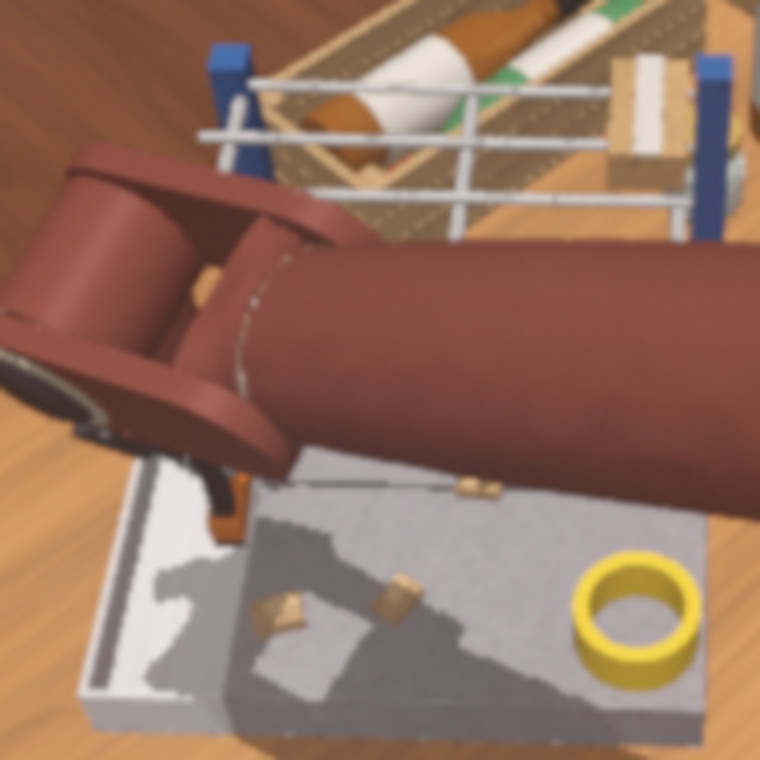

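View pics/jtop.png

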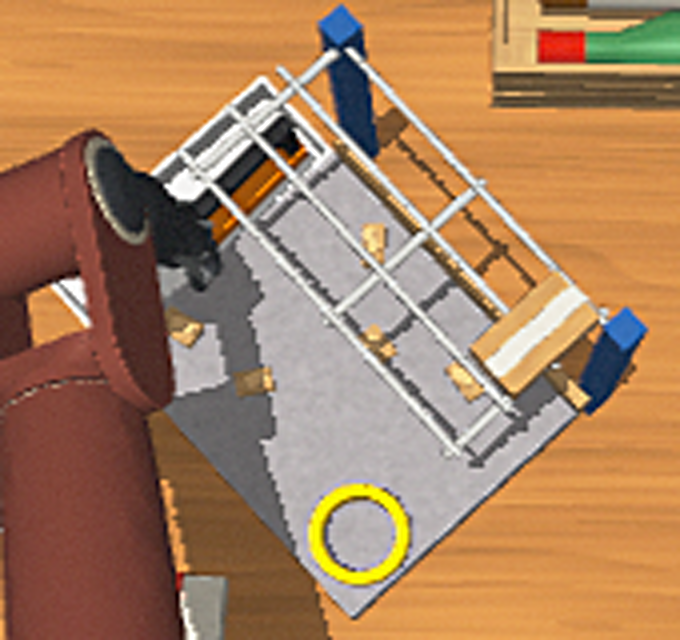

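```bash
python3 - <<'E'
from h import *
from ik import toloc
np.set_printoptions(precision=4,suppress=True)
im=snap("top")["img"][:,:,::-1]; f=lambda x,y,z:toloc(atz("top",(x/4+210,y/4+140),z))[:2]
print("block far",f(308,152,.096),"bar far",f(297,128,.159),f(300,150,.159),"bar left edge mid",f(205,205,.159))
cv2.imwrite("pics/k.png",cv2.resize(im[160:215,245:300],None,fx=10,fy=10,interpolation=cv2.INTER_CUBIC))
E
```

```text
block far [0.0966 0.1532] bar far [0.0948 0.1573] [0.0848 0.1425] bar left edge mid [0.001 0.159]
```

View pics/k.png

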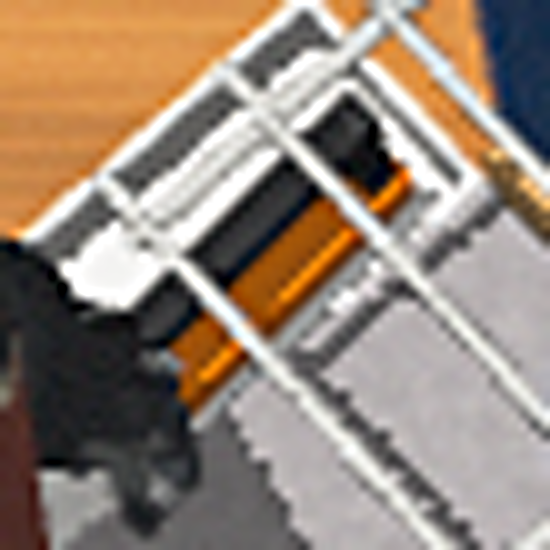

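Request:
play_rows --moves '[{"x": -0.4, "y": -1.2, "z": 0, "turn": -0.7, "jaw": 0.8}, {"x": -1.5, "y": -2.2, "z": 0, "turn": -0.8, "jaw": 0.8}, {"x": -2, "y": -1.9, "z": 0, "turn": 0, "jaw": 0.8}, {"x": -2, "y": -1.9, "z": 0, "turn": 0, "jaw": 0.8}, {"x": -2, "y": -1.9, "z": 0, "turn": 0, "jaw": 0.8}, {"x": -2, "y": -1.9, "z": 0, "turn": 0, "jaw": 0.8}, {"x": -2, "y": -1.8, "z": 0, "turn": 0, "jaw": 0.8}, {"x": -2, "y": -1.8, "z": 0, "turn": 0, "jaw": 0.8}]'

```text
t: 15.87
tool_pos: [0.4943, 0.0107, 0.135]
tool_rot: [-1.604, 0.371, -0.855]
contact_force: [0.4, -0.2, -2.3]
opening: 0.0137
```

```bash
python3 - <<'E'
from h import *
ln()
from ik import toloc
print("local",toloc(ctrl.get_obs()["tool_pos"]))
E
```

```text
t 15.87 pos [0.4943 0.0107 0.135 ] y [ 0.2208 -0.2293 -0.948 ] z [ 0.7026  0.7116 -0.0085] lean 18.6 
q [ 0.0014 -0.3222  2.141  -0.2596  1.108  -0.7004] F [ 0.3878 -0.244  -2.2506] open 0.0137
lean x-comp deg -18.555502709141848 z-comp 0.48749211355314204 jaw az 45.363714879261515
local [-0.0036 -0.0426  0.135 ]
```

Request:
play_rows --moves '[{"x": -1.6, "y": -1.7, "z": 0, "turn": 0, "jaw": 0.8}, {"x": -1.7, "y": -1.7, "z": 0, "turn": 0, "jaw": 0.8}, {"x": -1.7, "y": -1.6, "z": 0, "turn": 0, "jaw": 0.8}, {"x": 0, "y": 0, "z": 0, "turn": 0, "jaw": 0.8}]'

```text
t: 16.2
tool_pos: [0.4431, -0.0403, 0.1343]
tool_rot: [-1.605, 0.375, -0.857]
contact_force: [0.4, 0.6, -2.2]
opening: 0.0141
```

```bash
python3 - <<'E'
from h import *
ln()
from ik import toloc
print("local",toloc(ctrl.get_obs()["tool_pos"]))
both("l",(170,150,360,340),(250,170,380,300),5)
E
```

```text
t 16.2 pos [ 0.4431 -0.0403  0.1343] y [ 0.2188 -0.2308 -0.9481] z [ 0.7049  0.7092 -0.0099] lean 18.5 
q [-0.1319 -0.4988  2.2665 -0.2231  1.1286 -0.8511] F [ 0.3616  0.5819 -2.1698] open 0.0141
lean x-comp deg -18.53239555428286 z-comp 0.5691075019821603 jaw az 45.174449258089446
local [-0.001  -0.1148  0.1343]
```

View pics/ltop.png

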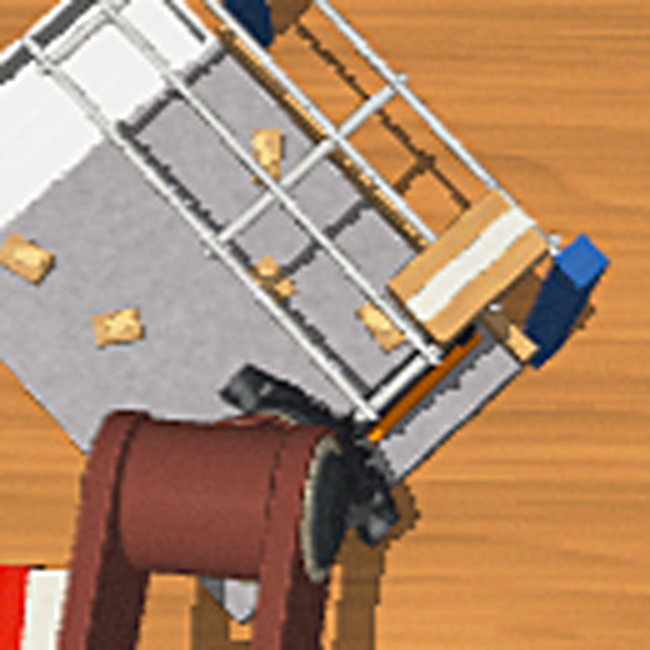

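Request:
play_rows --moves '[{"x": 0, "y": 0, "z": -0.8, "turn": 0, "jaw": 0.8}, {"x": 0, "y": 0, "z": -0.6, "turn": 0, "jaw": 0.8}, {"x": 0, "y": 0, "z": -0.2, "turn": 0, "jaw": 0.8}, {"x": 0, "y": 0, "z": 0, "turn": 0, "jaw": 0.8}]'

```text
t: 16.63
tool_pos: [0.4458, -0.0387, 0.1178]
tool_rot: [-1.604, 0.374, -0.854]
contact_force: [0.2, 0.0, -2.9]
opening: 0.0139
```

Request:
play_rows --moves '[{"x": 0, "y": 0, "z": -0.1, "turn": 0, "jaw": 0.8}, {"x": 0, "y": 0, "z": -0.1, "turn": 0, "jaw": 0.8}, {"x": 0, "y": 0, "z": 0, "turn": 0, "jaw": 0.8}]'

```text
t: 16.88
tool_pos: [0.4465, -0.0393, 0.1175]
tool_rot: [-1.603, 0.372, -0.857]
contact_force: [-0.2, -0.2, -2.6]
opening: 0.014
```

```bash
python3 - <<'E'
from h import *
from ik import toloc
for i in range(2):
    ln(); snap("side")
print("local",toloc(ctrl.get_obs()["tool_pos"]))
E
```

```text
t 16.88 pos [ 0.4465 -0.0393  0.1175] y [ 0.2211 -0.2296 -0.9479] z [ 0.7036  0.7105 -0.008 ] lean 18.6 
q [-0.129  -0.467   2.275  -0.2269  1.0877 -0.8397] F [-0.1835 -0.1702 -2.6381] open 0.014
lean x-comp deg -18.578986201349487 z-comp 0.458910676990759 jaw az 45.28015783702201
t 16.93 pos [ 0.4466 -0.0393  0.1176] y [ 0.2212 -0.2297 -0.9478] z [ 0.7037  0.7104 -0.0079] lean 18.6 
q [-0.1291 -0.4673  2.275  -0.2269  1.0878 -0.8397] F [-0.2398 -0.1096 -2.41  ] open 0.014
lean x-comp deg -18.58752692196609 z-comp 0.4533438540475411 jaw az 45.271093535072765
local [ 0.0007 -0.1116  0.1177]
```

Request:
play_rows --moves '[{"x": -0.1, "y": -0.2, "z": -0.15, "turn": 0, "jaw": 0.8}, {"x": 0, "y": 0, "z": -0.15, "turn": 0, "jaw": 0.8}, {"x": 0, "y": 0, "z": 0, "turn": 0, "jaw": 0.8}]'

```text
t: 17.23
tool_pos: [0.4461, -0.0416, 0.1162]
tool_rot: [-1.603, 0.371, -0.859]
contact_force: [-3.2, 1.1, 4.2]
opening: 0.014
```

Request:
play_rows --moves '[{"x": 0.4, "y": 0.37, "z": 0.1, "turn": 0, "jaw": 0.8}, {"x": 0.95, "y": 0.88, "z": 0, "turn": 0, "jaw": 0.8}, {"x": 0.95, "y": 0.88, "z": 0, "turn": 0, "jaw": 0.8}, {"x": 0.95, "y": 0.88, "z": 0, "turn": 0, "jaw": 0.8}, {"x": 0.95, "y": 0.88, "z": 0, "turn": 0, "jaw": 0.8}, {"x": 0.95, "y": 0.88, "z": 0, "turn": 0, "jaw": 0.8}, {"x": 0.95, "y": 0.88, "z": 0, "turn": 0, "jaw": 0.8}, {"x": 0.95, "y": 0.88, "z": 0, "turn": 0, "jaw": 0.8}]'

```text
t: 17.9
tool_pos: [0.5169, 0.0239, 0.1162]
tool_rot: [-1.605, 0.371, -0.858]
contact_force: [-2.8, -2.0, 1.9]
opening: 0.0138
```

```bash
python3 - <<'E'
from h import *
from ik import toloc
ln()
print("local",toloc(ctrl.get_obs()["tool_pos"]))
both("m",(170,150,360,340),(250,170,380,300),5)
E
```

```text
t 17.9 pos [0.5169 0.0239 0.1162] y [ 0.2217 -0.2314 -0.9472] z [ 0.7039  0.7102 -0.0088] lean 18.7 
q [ 0.0315 -0.2286  2.1005 -0.2761  1.0637 -0.6501] F [-2.8012 -1.9802  1.9114] open 0.0138
lean x-comp deg -18.686407082616167 z-comp 0.5014051891633768 jaw az 45.255336221457696
local [ 0.0021 -0.0171  0.1162]
```

View pics/mtop.png

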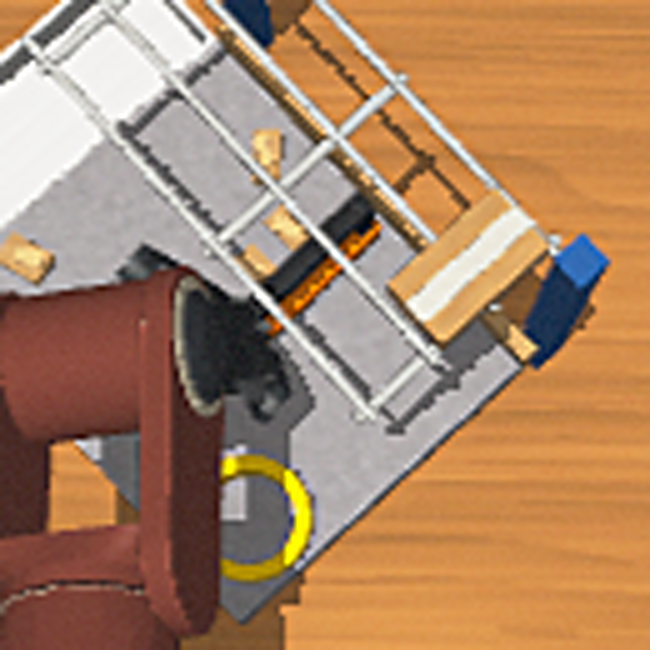

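Request:
play_rows --moves '[{"x": 0.9, "y": 0.9, "z": 0, "turn": 0, "jaw": 0.8}, {"x": 0.95, "y": 0.9, "z": 0, "turn": 0, "jaw": 0.8}, {"x": 0.95, "y": 0.88, "z": 0, "turn": 0, "jaw": 0.8}, {"x": 0.95, "y": 0.88, "z": 0, "turn": 0, "jaw": 0.8}, {"x": 0.95, "y": 0.88, "z": 0, "turn": 0, "jaw": 0.8}, {"x": 0.95, "y": 0.88, "z": 0, "turn": 0, "jaw": 0.8}, {"x": 0.95, "y": 0.88, "z": 0, "turn": 0, "jaw": 0.8}, {"x": 0.95, "y": 0.88, "z": 0, "turn": 0, "jaw": 0.8}]'

```text
t: 18.67
tool_pos: [0.5915, 0.0938, 0.1162]
tool_rot: [-1.606, 0.373, -0.858]
contact_force: [-2.0, -3.1, 3.7]
opening: 0.0139
```

```bash
python3 - <<'E'
from h import *
from ik import toloc
ln()
print("local",toloc(ctrl.get_obs()["tool_pos"]))
both("n",(170,150,360,340),(230,150,360,280),5)
E
```

```text
t 18.67 pos [0.5915 0.0938 0.1162] y [ 0.2205 -0.2321 -0.9474] z [ 0.7044  0.7097 -0.0099] lean 18.7 
q [ 0.1564 -0.0007  1.8928 -0.3035  1.0798 -0.5132] F [-1.981  -3.0884  3.67  ] open 0.0139
lean x-comp deg -18.6602314829958 z-comp 0.5669682615268807 jaw az 45.21323652138664
local [0.0015 0.0852 0.1162]
```

View pics/ntop.png

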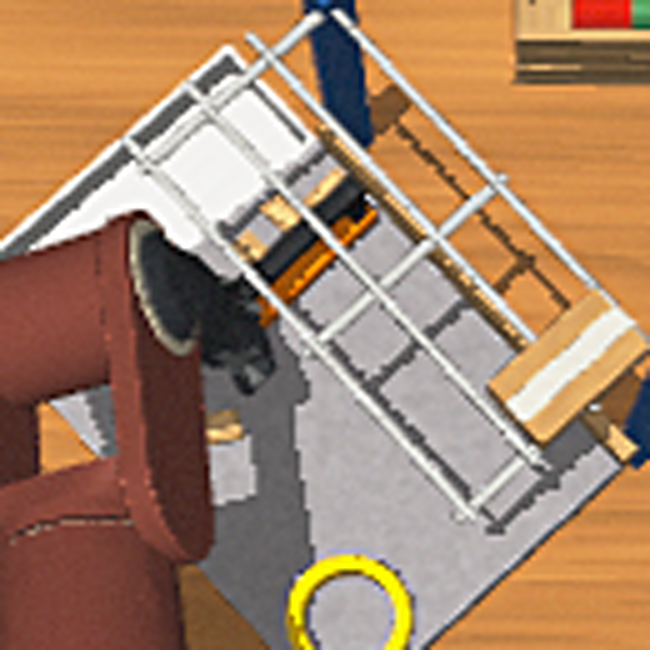

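Request:
play_rows --moves '[{"x": 0.95, "y": 0.88, "z": 0, "turn": 0, "jaw": 0.8}, {"x": 0.95, "y": 0.88, "z": 0, "turn": 0, "jaw": 0.8}, {"x": 0.95, "y": 0.88, "z": 0, "turn": 0, "jaw": 0.8}, {"x": 0.95, "y": 0.88, "z": 0, "turn": 0, "jaw": 0.8}, {"x": 0.95, "y": 0.88, "z": 0, "turn": 0, "jaw": 0.8}, {"x": 0.95, "y": 0.88, "z": 0.1, "turn": 0, "jaw": 0.8}, {"x": 0.4, "y": 0.4, "z": 0.1, "turn": 0, "jaw": 0.8}, {"x": 0, "y": 0, "z": 0.2, "turn": 0, "jaw": 0.8}]'

```text
t: 19.43
tool_pos: [0.652, 0.1516, 0.1188]
tool_rot: [-1.604, 0.373, -0.856]
contact_force: [0.9, 0.0, -2.4]
opening: 0.0138
```

```bash
python3 - <<'E'
from h import *
from ik import toloc
ln()
print("local",toloc(ctrl.get_obs()["tool_pos"]))
both("o",(170,150,360,340),(230,150,360,280),5)
E
```

```text
t 19.43 pos [0.652  0.1516 0.1188] y [ 0.22   -0.2294 -0.9481] z [ 0.7035  0.7106 -0.0086] lean 18.5 
q [ 0.232   0.1682  1.7079 -0.3097  1.1164 -0.4439] F [ 0.852   0.0359 -2.3548] open 0.0138
lean x-comp deg -18.526587924462703 z-comp 0.4954328078502583 jaw az 45.286508090088645
local [0.0002 0.1689 0.1188]
```

View pics/otop.png

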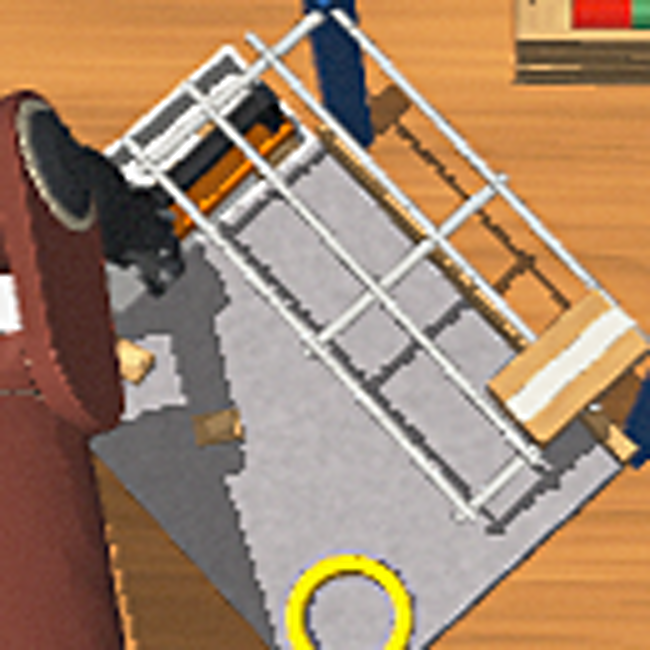

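View pics/oside.png

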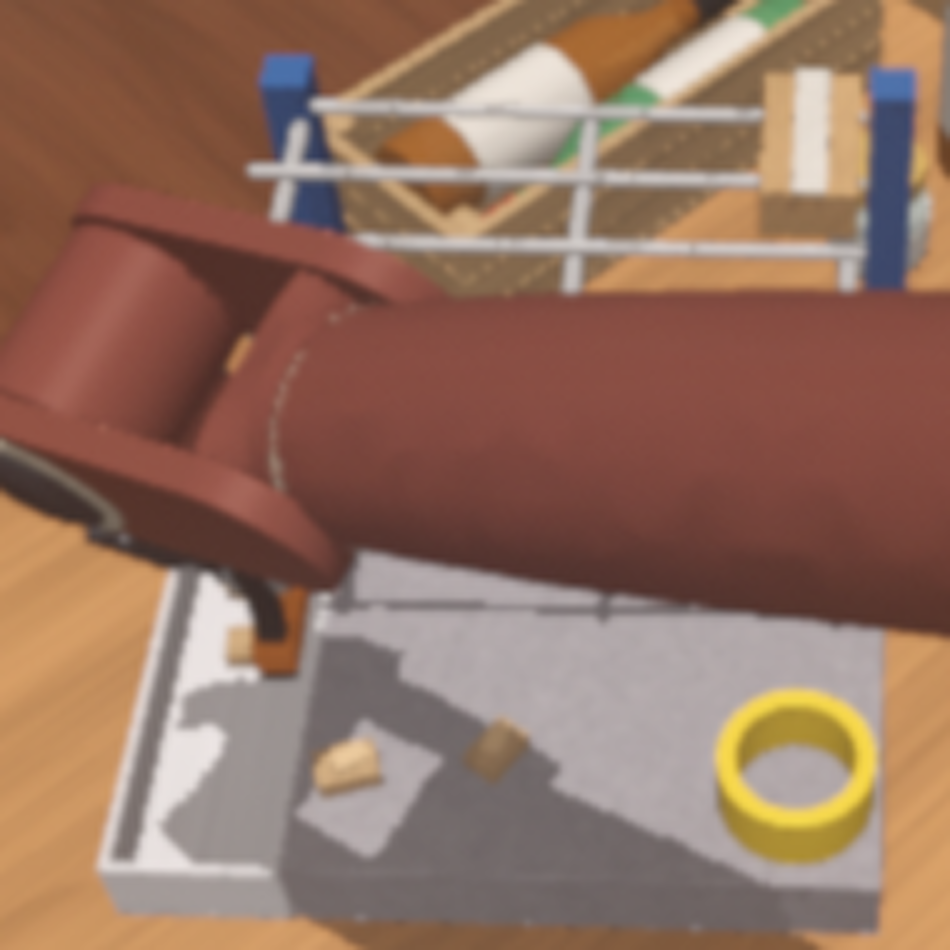

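Request:
play_rows --moves '[{"x": 0, "y": 0, "z": 1.2, "turn": 0, "jaw": 0.8}, {"x": -1.3, "y": 1.4, "z": 1, "turn": 0, "jaw": 0.8}, {"x": -1.8, "y": 1.9, "z": 1, "turn": 0, "jaw": 0.8}, {"x": -1.8, "y": 1.9, "z": 0, "turn": 0, "jaw": 0.8}, {"x": -1.6, "y": 1.8, "z": 0, "turn": 0, "jaw": 0.8}, {"x": 0, "y": 0, "z": 0, "turn": 0, "jaw": 0.8}]'

```text
t: 20.03
tool_pos: [0.5849, 0.224, 0.1523]
tool_rot: [-1.602, 0.371, -0.854]
contact_force: [1.2, -0.4, -2.0]
opening: 0.0136
```

```bash
python3 - <<'E'
from h import *
from ik import toloc
ln()
print("local",toloc(ctrl.get_obs()["tool_pos"]))
both("p",(170,150,360,340),(210,150,340,280),5)
E
```

```text
t 20.03 pos [0.5849 0.224  0.1523] y [ 0.2212 -0.2274 -0.9483] z [ 0.7017  0.7124 -0.0071] lean 18.5 
q [ 0.378   0.0612  1.7641 -0.319   1.2062 -0.318 ] F [ 1.2341 -0.3838 -2.0071] open 0.0136
lean x-comp deg -18.49181633371843 z-comp 0.40799591755135195 jaw az 45.43121868668346
local [-0.0986  0.1688  0.1523]
```

View pics/ptop.png

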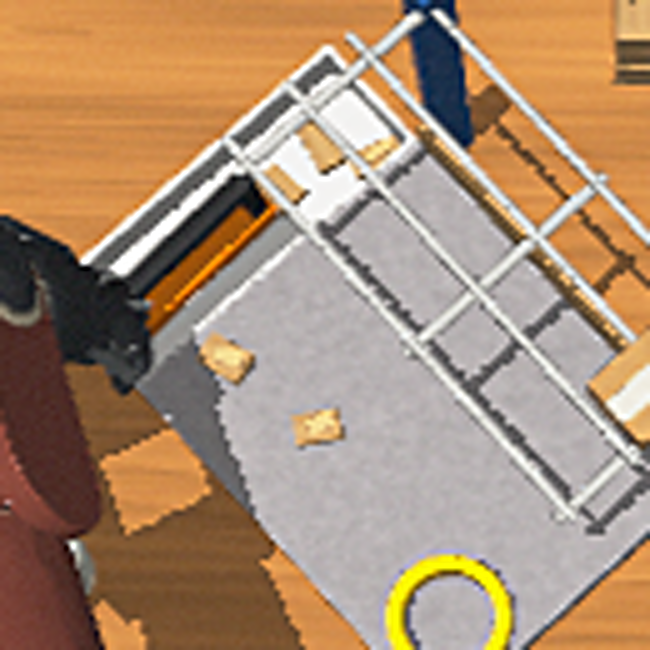

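Request:
play_rows --moves '[{"x": -1.5, "y": -1.4, "z": 0, "turn": 0, "jaw": 0.8}, {"x": -1.9, "y": -1.75, "z": 0, "turn": 0, "jaw": 0.8}, {"x": -1.9, "y": -1.75, "z": 0, "turn": 0, "jaw": 0.8}, {"x": -1.9, "y": -1.75, "z": 0, "turn": 0, "jaw": 0.8}, {"x": -1.9, "y": -1.75, "z": 0, "turn": 0, "jaw": 0.8}, {"x": -1.9, "y": -1.75, "z": 0, "turn": 0, "jaw": 0.8}, {"x": -1.7, "y": -1.7, "z": 0, "turn": 0, "jaw": 0.8}, {"x": 0, "y": 0, "z": 0, "turn": 0, "jaw": 0.8}]'

```text
t: 20.8
tool_pos: [0.4578, 0.1, 0.1508]
tool_rot: [-1.606, 0.376, -0.859]
contact_force: [0.1, -0.5, -2.2]
opening: 0.0136
```

```bash
python3 - <<'E'
from h import *
from ik import toloc
ln()
print("local",toloc(ctrl.get_obs()["tool_pos"]))
both("r",(170,150,360,340),(210,170,340,300),5)
E
```

```text
t 20.8 pos [0.4578 0.1    0.1508] y [ 0.2185 -0.2321 -0.9478] z [ 0.7063  0.7079 -0.0105] lean 18.6 
q [ 0.2203 -0.3686  2.1482 -0.2978  1.2074 -0.4831] F [ 0.1151 -0.4992 -2.2309] open 0.0136
lean x-comp deg -18.57826487593915 z-comp 0.600407626800502 jaw az 45.065111117597795
local [-0.0939 -0.0087  0.1508]
```

View pics/rtop.png

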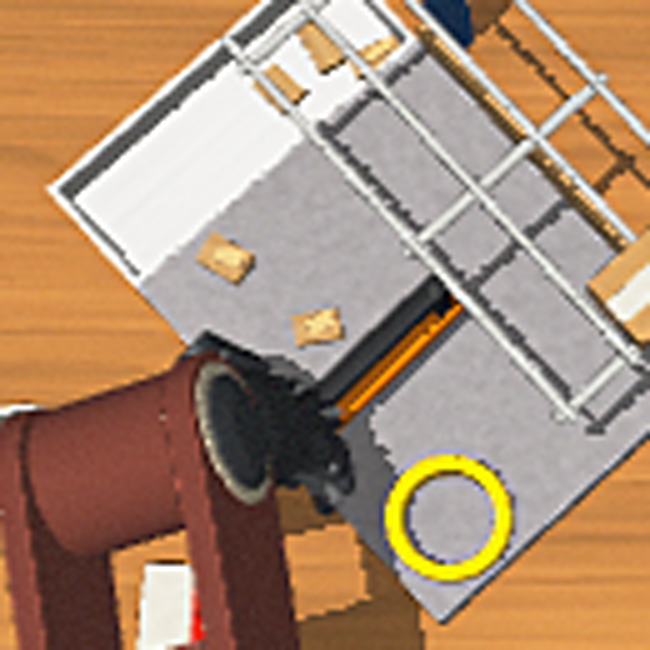

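View pics/rside.png

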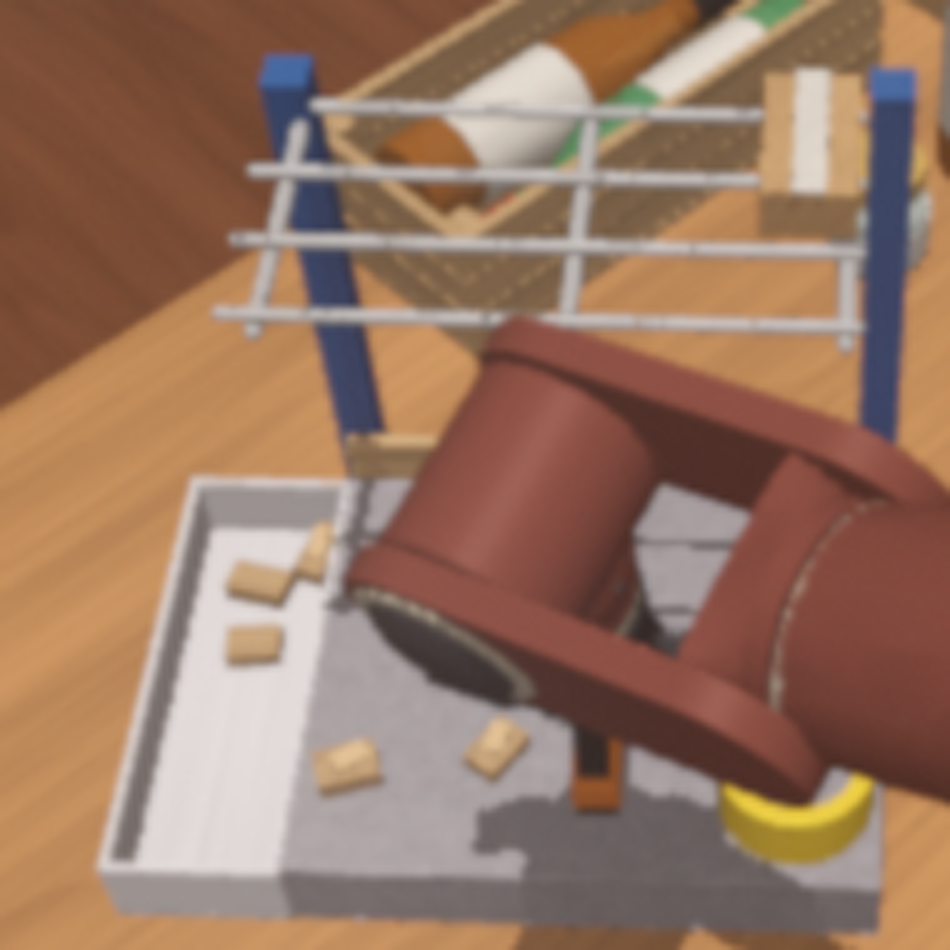

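Request:
play_rows --moves '[{"x": 0, "y": 0, "z": -1.5, "turn": 0, "jaw": 0.8}, {"x": 0, "y": 0, "z": -1.3, "turn": 0, "jaw": 0.8}, {"x": 0, "y": 0, "z": -0.5, "turn": 0, "jaw": 0.8}, {"x": 0, "y": 0, "z": -0.1, "turn": 0, "jaw": 0.8}, {"x": 0, "y": 0, "z": 0, "turn": 0, "jaw": 0.8}]'

```text
t: 21.32
tool_pos: [0.4609, 0.1031, 0.1178]
tool_rot: [-1.604, 0.372, -0.857]
contact_force: [0.6, -0.1, -2.4]
opening: 0.0139
```

Request:
play_rows --moves '[{"x": 0.4, "y": 0.37, "z": -0.1, "turn": 0, "jaw": 0.8}, {"x": 0.95, "y": 0.88, "z": 0, "turn": 0, "jaw": 0.8}, {"x": 0.95, "y": 0.88, "z": 0, "turn": 0, "jaw": 0.8}, {"x": 0.95, "y": 0.88, "z": 0, "turn": 0, "jaw": 0.8}, {"x": 0.95, "y": 0.88, "z": 0, "turn": 0, "jaw": 0.8}, {"x": 0.95, "y": 0.88, "z": 0, "turn": 0, "jaw": 0.8}, {"x": 0.95, "y": 0.88, "z": 0, "turn": 0, "jaw": 0.8}, {"x": 0.95, "y": 0.88, "z": 0, "turn": 0, "jaw": 0.8}]'

```text
t: 21.98
tool_pos: [0.5324, 0.1694, 0.1174]
tool_rot: [-1.602, 0.371, -0.858]
contact_force: [-0.2, -0.6, -0.8]
opening: 0.014
```

Request:
play_rows --moves '[{"x": 0.95, "y": 0.88, "z": 0, "turn": 0, "jaw": 0.8}, {"x": 0.95, "y": 0.88, "z": 0, "turn": 0, "jaw": 0.8}, {"x": 0.95, "y": 0.88, "z": 0, "turn": 0, "jaw": 0.8}, {"x": 0.95, "y": 0.88, "z": 0, "turn": 0, "jaw": 0.8}, {"x": 0.95, "y": 0.88, "z": 0, "turn": 0, "jaw": 0.8}, {"x": 0.6, "y": 0.6, "z": 0.1, "turn": 0, "jaw": 0.8}, {"x": 0, "y": 0, "z": 0.2, "turn": 0, "jaw": 0.8}]'

```text
t: 22.57
tool_pos: [0.5859, 0.2197, 0.1202]
tool_rot: [-1.602, 0.371, -0.857]
contact_force: [0.4, -0.1, -3.0]
opening: 0.0141
```

```bash
python3 - <<'E'
from h import *
from ik import toloc
ln()
print("local",toloc(ctrl.get_obs()["tool_pos"]))
both("u",(170,150,360,340),(210,150,340,280),5)
E
```

```text
t 22.57 pos [0.5859 0.2197 0.1202] y [ 0.2228 -0.2288 -0.9476] z [ 0.7031  0.7111 -0.0064] lean 18.6 
q [ 0.3715  0.0926  1.7888 -0.328   1.1503 -0.3023] F [ 0.3634 -0.1456 -3.0141] open 0.0141
lean x-comp deg -18.620477572667316 z-comp 0.36572724846231985 jaw az 45.32470014388944
local [-0.0947  0.1666  0.1202]
```

View pics/utop.png

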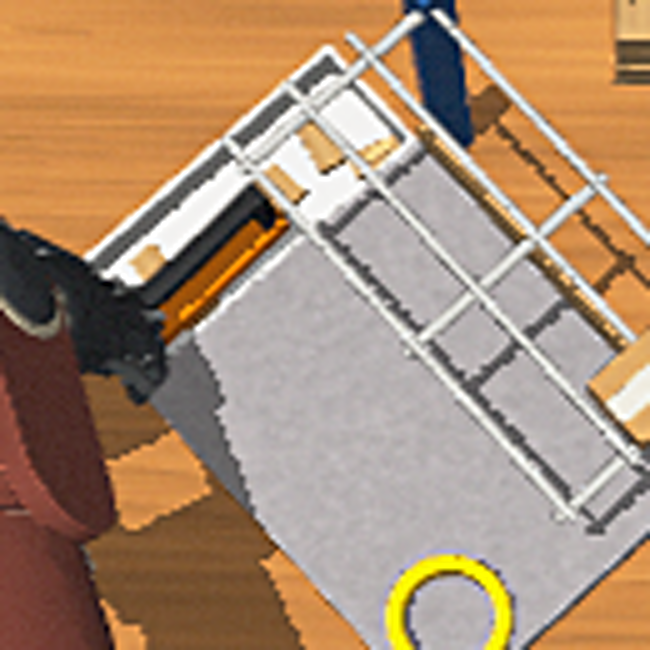

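View pics/uside.png

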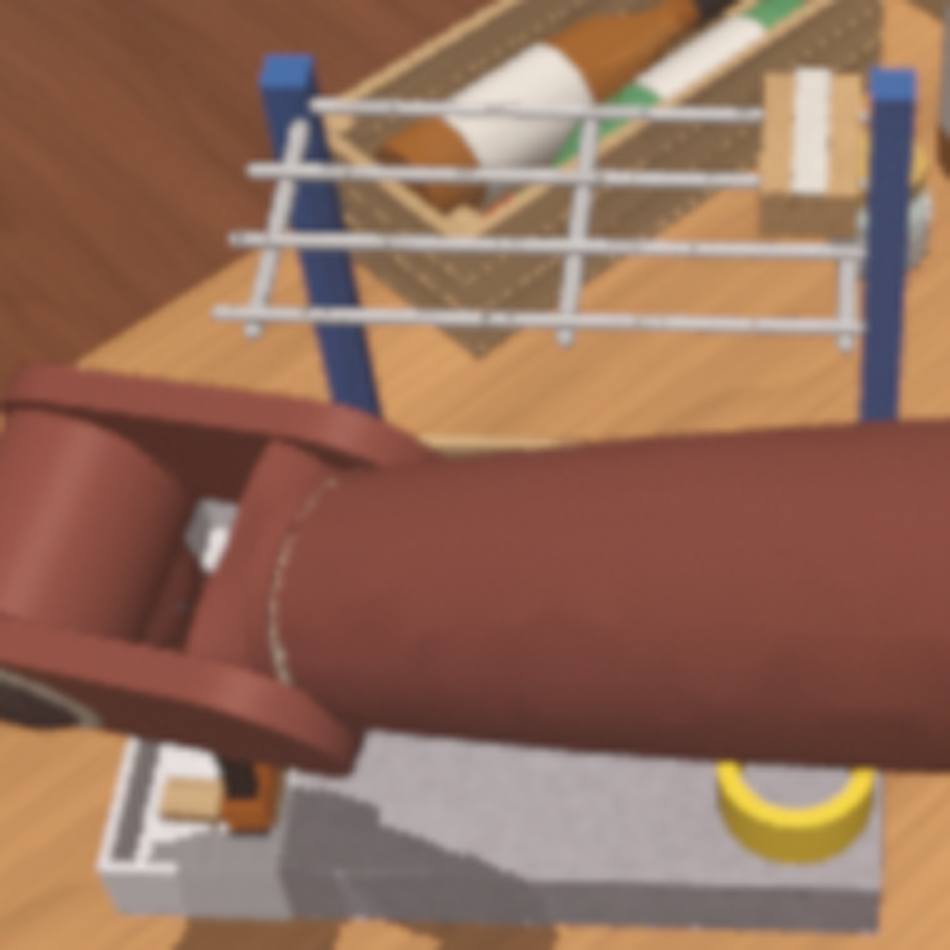

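Request:
play_rows --moves '[{"x": -1.5, "y": 1.6, "z": 1, "turn": 0, "jaw": 0.8}, {"x": -2, "y": 2.1, "z": 1, "turn": 0, "jaw": 0.8}, {"x": -1.5, "y": 1.6, "z": 2, "turn": 0, "jaw": 0.8}, {"x": 0, "y": 0, "z": 3.5, "turn": 0, "jaw": 0.8}, {"x": 0, "y": 0, "z": 4, "turn": 0, "jaw": 0.8}, {"x": 0, "y": 0, "z": 4, "turn": 0, "jaw": 0.8}, {"x": 0, "y": 0, "z": 4, "turn": 0, "jaw": 0.8}, {"x": 0, "y": 0, "z": 4, "turn": 0, "jaw": 0.8}]'

```text
t: 23.33
tool_pos: [0.5335, 0.2708, 0.3566]
tool_rot: [-1.603, 0.372, -0.857]
contact_force: [1.3, 0.9, -2.6]
opening: 0.014
```

Request:
play_rows --moves '[{"x": 0, "y": -1, "z": 3.5, "turn": 0, "jaw": 0.8}, {"x": -0.6, "y": -2, "z": 3, "turn": -1, "jaw": 0.8}, {"x": -1, "y": -3, "z": 2, "turn": -2, "jaw": 0.8}, {"x": -1, "y": -3.5, "z": 0, "turn": -3, "jaw": 0.8}, {"x": -1.2, "y": -3.5, "z": 0, "turn": -3, "jaw": 0.8}, {"x": -1.2, "y": -3.5, "z": 0, "turn": -3, "jaw": 0.8}, {"x": -1.2, "y": -3.5, "z": 0, "turn": -3, "jaw": 0.8}, {"x": -1.2, "y": -3.5, "z": 0, "turn": -3, "jaw": 0.8}]'

```text
t: 24.0
tool_pos: [0.4588, 0.0348, 0.4395]
tool_rot: [-1.567, 0.637, -1.096]
contact_force: [2.0, -0.9, -2.1]
opening: 0.0143
```

```bash
python3 - <<'E'
from h import *
ln()
E
```

```text
t 24.0 pos [0.4588 0.0348 0.4395] y [ 0.1391 -0.2873 -0.9477] z [ 0.8899  0.4561 -0.0076] lean 18.6 
q [ 0.0962 -0.4434  1.7267 -0.3082  1.734  -0.4482] F [ 2.0189 -0.9012 -2.1473] open 0.0143
lean x-comp deg -18.608277274346584 z-comp 0.43639116926713833 jaw az 27.13363704102016
```

Request:
play_rows --moves '[{"x": -1.2, "y": -3.6, "z": 0, "turn": -2.6, "jaw": 0.8}, {"x": -1.2, "y": -3.6, "z": 0, "turn": -2.6, "jaw": 0.8}, {"x": -1.2, "y": -3.6, "z": 0, "turn": -2.6, "jaw": 0.8}, {"x": -1.2, "y": -3.6, "z": 0, "turn": -2.6, "jaw": 0.8}, {"x": -1.2, "y": -3.6, "z": 0, "turn": -2.6, "jaw": 0.8}, {"x": -1.2, "y": -3.6, "z": 0, "turn": -2.6, "jaw": 0.8}, {"x": -1.2, "y": -3.6, "z": 0, "turn": -2.6, "jaw": 0.8}, {"x": -1.2, "y": -3.6, "z": 0, "turn": -2.6, "jaw": 0.8}]'

```text
t: 24.67
tool_pos: [0.3626, -0.2529, 0.4396]
tool_rot: [-1.485, 0.947, -1.362]
contact_force: [1.3, 0.1, -2.3]
opening: 0.0139
```

Request:
play_rows --moves '[{"x": -1.2, "y": -3.5, "z": -1, "turn": -2.4, "jaw": 0.8}, {"x": -1.2, "y": -3.2, "z": -2, "turn": -2.4, "jaw": 0.8}, {"x": 0, "y": -0.3, "z": -3.7, "turn": 0, "jaw": 0.8}, {"x": 0, "y": 0, "z": -3.7, "turn": 0, "jaw": 0.8}, {"x": 0, "y": 0, "z": -3.5, "turn": 0, "jaw": 0.8}, {"x": 0, "y": 0, "z": -2, "turn": 0, "jaw": 0.8}, {"x": 0, "y": 0, "z": 0, "turn": 0, "jaw": 0.8}]'

```text
t: 25.25
tool_pos: [0.3376, -0.3193, 0.2731]
tool_rot: [-1.461, 1.029, -1.409]
contact_force: [-0.3, 0.6, -3.3]
opening: 0.0138
```

```bash
python3 - <<'E'
from h import *
ln()
both("v",(340,170,520,320),(360,200,520,330),4)
E
```

```text
t 25.25 pos [ 0.3376 -0.3193  0.2731] y [-0.0064 -0.3106 -0.9505] z [ 0.9995  0.0281 -0.0159] lean 18.1 
q [-0.7819 -0.5114  2.042  -0.2305  1.3939 -0.7966] F [-0.2692  0.5763 -3.3421] open 0.0138
lean x-comp deg -18.077744719274115 z-comp 0.9096775295195254 jaw az 1.6082736558808899
```

View pics/vtop.png

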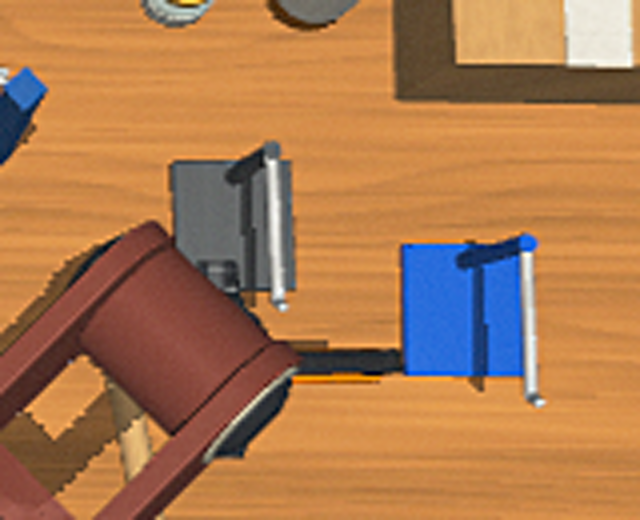

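View pics/vside.png

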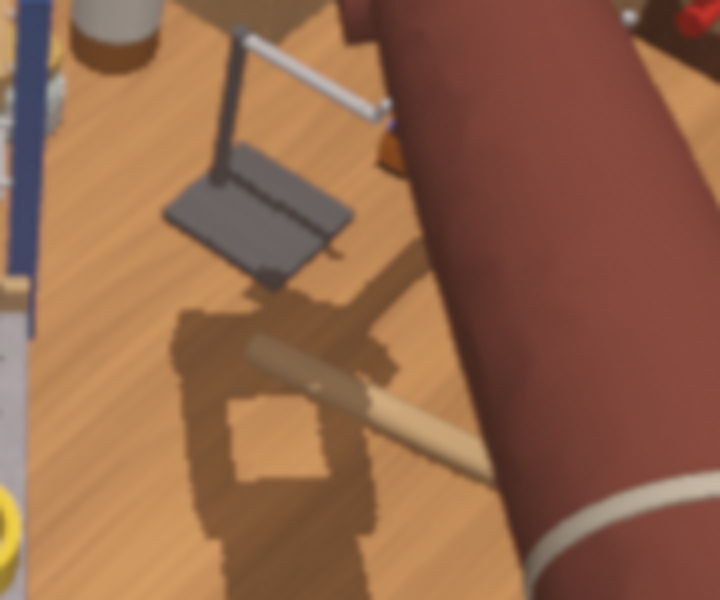

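```bash
python3 - <<'E'
from h import *
snap("top");snap("side"); np.set_printoptions(precision=4,suppress=True)
T=lambda x,y:(x/4+360,y/4+200); S=lambda x,y:(x/4+340,y/4+170)
print("tip tri",tri(S(386,104),T(281,303)),"tip top@.184",atz("top",T(281,303),.184),"side",atz("side",S(386,104),.184))
print("arm end@.17",atz("top",T(278,292),.17),"post end",atz("top",T(272,158),.17))
print("post side",atz("side",S(245,38),.17), "armend side",atz("side",S(372,113),.168))
for n in("side","top"):
  for q,z in(("hook_arm",.17),("hook_tip",.184),("hook",0)): print(n,q,[(round(r["score"],2),atz(n,r["point"],z)[:2]) for r in pinpoint(n,q)[:4]])
z=.295
print("bar far end",[atz("top",T(*p),z) for p in((402,352),(403,371),(300,350),(300,370))], "block",atz("top",T(380,380),.233))
E
```

```text
tip tri (array([ 0.3862, -0.3723,  0.181 ]), np.float64(0.004931496807136443)) tip top@.184 [ 0.3881 -0.3704  0.184 ] side [ 0.3827 -0.3709  0.184 ]
arm end@.17 [ 0.3974 -0.3714  0.17  ] post end [ 0.4992 -0.3684  0.17  ]
post side [ 0.4979 -0.3669  0.17  ] armend side [ 0.3918 -0.3721  0.168 ]
side hook_arm [(0.88, array([ 0.4262, -0.3681]))]
side hook_tip [(0.83, array([ 0.3969, -0.378 ]))]
side hook [(0.64, array([ 0.4163, -0.3716])), (0.42, array([ 0.439 , -0.5774])), (0.35, array([0.6716, 0.448 ]))]
top hook_arm [(0.87, array([ 0.3642, -0.5569])), (0.76, array([ 0.4245, -0.3673]))]
top hook_tip [(0.9, array([ 0.3867, -0.3655])), (0.8, array([ 0.324, -0.565]))]
top hook [(0.81, array([ 0.3773, -0.5661])), (0.62, array([ 0.434 , -0.3617]))]
bar far end [array([ 0.3475, -0.4282,  0.295 ]), array([ 0.3346, -0.4286,  0.295 ]), array([ 0.3479, -0.3584,  0.295 ]), array([ 0.3343, -0.3581,  0.295 ])] block [ 0.3304 -0.4295  0.233 ]
```

Request:
play_rows --moves '[{"x": 0, "y": -0.2, "z": -2.5, "turn": 0, "jaw": 0.8}, {"x": 0, "y": -0.3, "z": -2.5, "turn": 0, "jaw": 0.8}, {"x": 0, "y": 0, "z": -2, "turn": 0, "jaw": 0.8}, {"x": 0, "y": 0, "z": -1, "turn": 0, "jaw": 0.8}, {"x": 0, "y": 0, "z": 0, "turn": 0, "jaw": 0.8}, {"x": 0, "y": 0, "z": 0, "turn": 0, "jaw": 0.8}]'

```text
t: 26.25
tool_pos: [0.3405, -0.3268, 0.201]
tool_rot: [-1.461, 1.017, -1.419]
contact_force: [0.1, -0.1, -1.7]
opening: 0.014
```

```bash
python3 - <<'E'
from h import *
ln()
both("w",(340,170,500,300),(380,220,500,320),5)
E
```

```text
t 26.25 pos [ 0.3405 -0.3268  0.201 ] y [ 0.0018 -0.3192 -0.9477] z [ 0.9995  0.0293 -0.008 ] lean 18.6 
q [-0.7896 -0.4611  2.1284 -0.2379  1.247  -0.7701] F [ 0.0759 -0.0816 -1.6954] open 0.014
lean x-comp deg -18.60595207509889 z-comp 0.4574344123429928 jaw az 1.677564678575052
```

View pics/wtop.png

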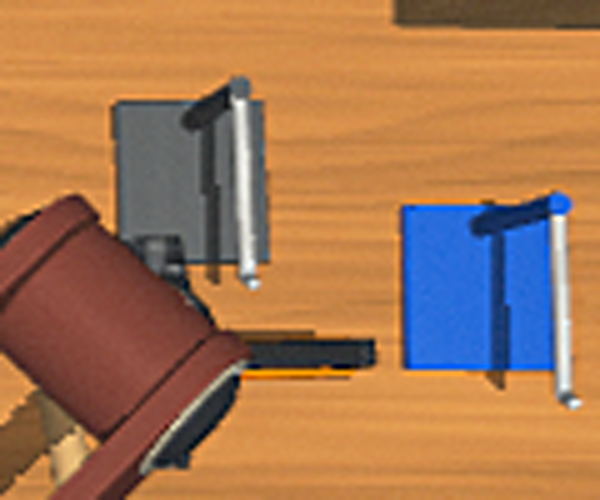

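View pics/wside.png

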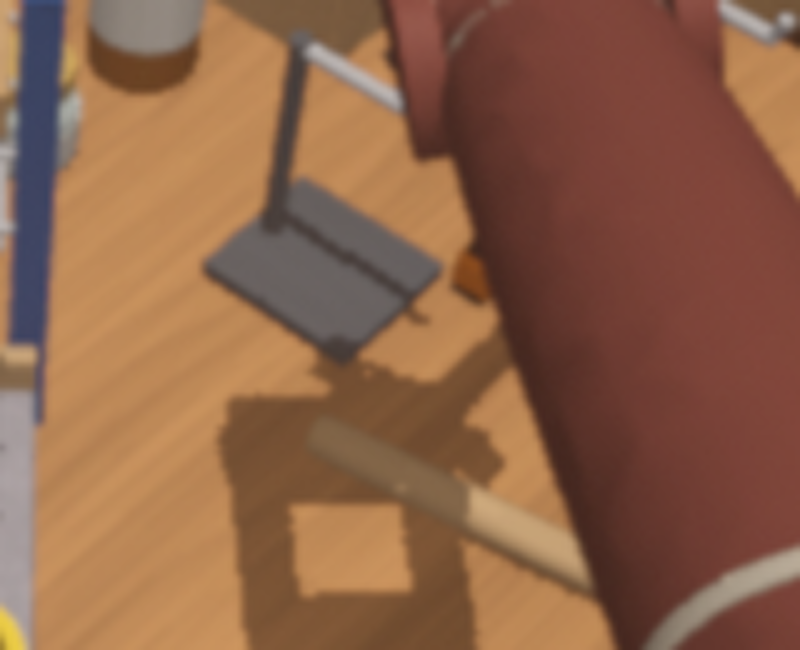

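Request:
play_rows --moves '[{"x": 0, "y": 0.1, "z": -0.8, "turn": 0, "jaw": 0.8}, {"x": 0, "y": 0.1, "z": -0.4, "turn": 0, "jaw": 0.8}, {"x": 0, "y": 0, "z": 0, "turn": 0, "jaw": 0.8}, {"x": 0, "y": 0, "z": 0, "turn": 0, "jaw": 0.8}]'

```text
t: 26.68
tool_pos: [0.3403, -0.3244, 0.1883]
tool_rot: [-1.46, 1.018, -1.418]
contact_force: [-0.1, 0.2, -3.1]
opening: 0.0141
```

```bash
python3 - <<'E'
from h import *
ln()
im=snap("top")["img"][:,:,::-1]; s=snap("side")
cv2.imwrite("pics/x.png",cv2.resize(im[260:310,410:470],None,fx=12,fy=12,interpolation=cv2.INTER_CUBIC))
E
```

```text
t 26.68 pos [ 0.3403 -0.3244  0.1883] y [ 0.0015 -0.3186 -0.9479] z [ 0.9995  0.0293 -0.0082] lean 18.6 
q [-0.7861 -0.4549  2.1454 -0.2404  1.2259 -0.7608] F [-0.0677  0.2254 -3.1182] open 0.0141
lean x-comp deg -18.573302009673807 z-comp 0.47264334910983086 jaw az 1.6774558165503342
```

View pics/x.png

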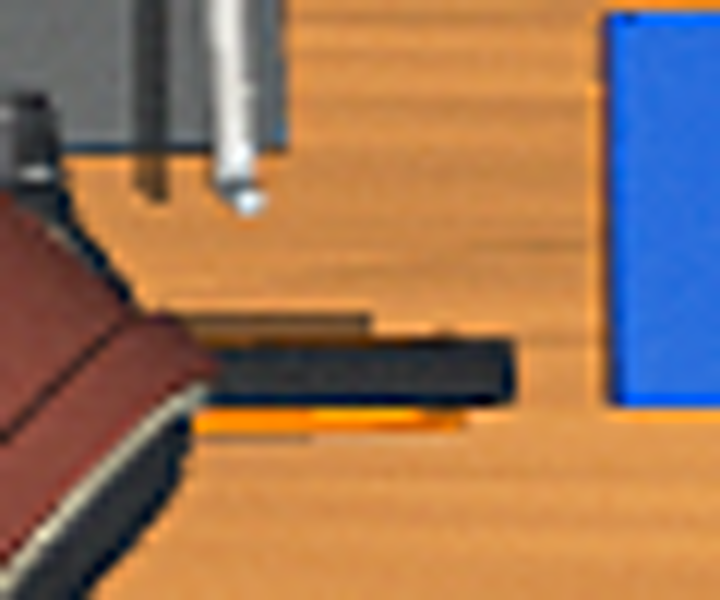

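Request:
play_rows --moves '[{"x": 0.7, "y": 0, "z": 0, "turn": 0, "jaw": 0.8}, {"x": 1.1, "y": 0, "z": 0, "turn": 0, "jaw": 0.8}, {"x": 1.2, "y": 0, "z": 0, "turn": 0, "jaw": 0.8}, {"x": 1.2, "y": 0.1, "z": 0, "turn": 0, "jaw": 0.8}, {"x": 1.2, "y": 0, "z": 0, "turn": 0, "jaw": 0.8}]'

```text
t: 27.2
tool_pos: [0.3956, -0.3237, 0.1889]
tool_rot: [-1.46, 1.017, -1.419]
contact_force: [-0.4, 0.2, -2.4]
opening: 0.014
```

Request:
play_rows --moves '[{"x": 1.2, "y": 0, "z": 0, "turn": 0, "jaw": 0.8}, {"x": 1.2, "y": 0.1, "z": 0, "turn": 0, "jaw": 0.8}, {"x": 0.9, "y": 0, "z": 0, "turn": 0, "jaw": 0.8}, {"x": 0, "y": 0, "z": 0, "turn": 0, "jaw": 0.8}]'

```text
t: 27.53
tool_pos: [0.4291, -0.3227, 0.1888]
tool_rot: [-1.46, 1.016, -1.418]
contact_force: [-0.7, -0.3, -2.8]
opening: 0.0139
```

```bash
python3 - <<'E'
from h import *
ln()
both("y",(340,170,500,300),(390,215,480,295),7)
E
```

```text
t 27.53 pos [ 0.4291 -0.3227  0.1888] y [ 0.003  -0.3191 -0.9477] z [ 0.9995  0.0305 -0.0071] lean 18.6 
q [-0.6518 -0.2429  1.9848 -0.2727  1.2084 -0.6108] F [-0.7231 -0.2635 -2.7665] open 0.0139
lean x-comp deg -18.605980140206732 z-comp 0.4056291186820419 jaw az 1.7484386878057265
```

View pics/ytop.png

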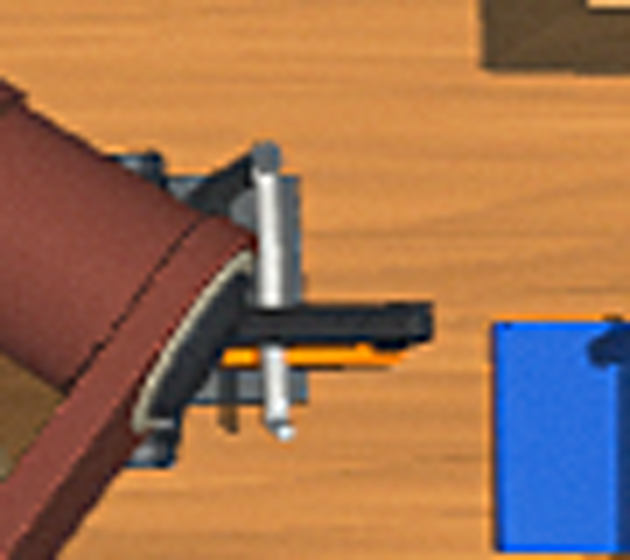

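```bash
python3 -c "
import cv2;i=cv2.imread('pics/yside.png');cv2.imwrite('pics/yside2.png',cv2.resize(i,None,fx=.7,fy=.6))"
```

```text
(no output)
```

View pics/yside2.png

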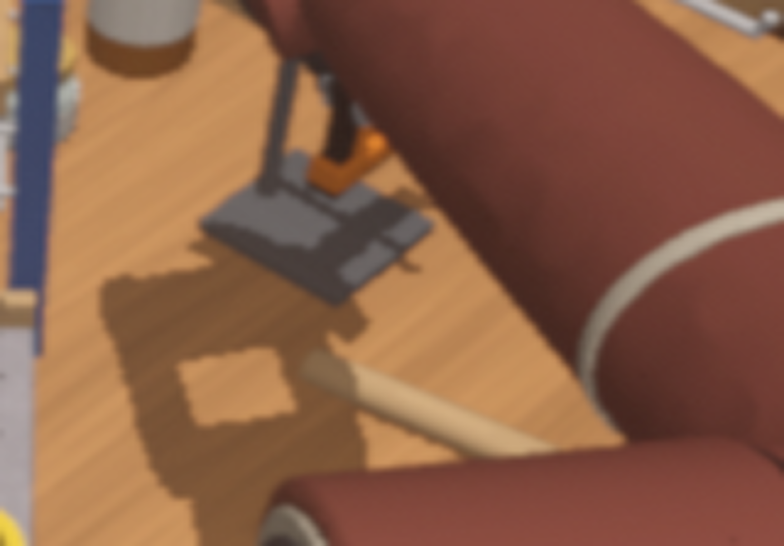

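Request:
play_rows --moves '[{"x": 0, "y": 0, "z": -0.8, "turn": 0, "jaw": 0.8}, {"x": 0, "y": 0, "z": -0.7, "turn": 0, "jaw": 0.8}, {"x": 0, "y": 0, "z": -0.5, "turn": 0, "jaw": 0.8}, {"x": 0, "y": 0, "z": -0.2, "turn": 0, "jaw": 0.8}, {"x": 0, "y": 0, "z": 0, "turn": 0, "jaw": 0.8}]'

```text
t: 28.05
tool_pos: [0.4266, -0.3223, 0.1652]
tool_rot: [-1.461, 1.02, -1.417]
contact_force: [0.0, 0.2, -2.1]
opening: 0.0143
```

Request:
play_rows --moves '[{"x": 0, "y": 0, "z": -0.15, "turn": 0, "jaw": 0.8}, {"x": 0, "y": 0, "z": 0, "turn": 0, "jaw": 0.8}]'

```text
t: 28.22
tool_pos: [0.4274, -0.3227, 0.165]
tool_rot: [-1.46, 1.018, -1.419]
contact_force: [-0.3, 0.5, -2.4]
opening: 0.0141
```

Request:
play_rows --moves '[{"x": 0, "y": 0, "z": -0.2, "turn": 0, "jaw": 0.8}, {"x": 0, "y": 0, "z": 0, "turn": 0, "jaw": 0.8}]'

```text
t: 28.38
tool_pos: [0.4278, -0.323, 0.1641]
tool_rot: [-1.46, 1.016, -1.42]
contact_force: [-1.6, 1.5, 1.5]
opening: 0.014
```

Request:
play_rows --moves '[{"x": 0, "y": 0, "z": 0, "turn": 0, "jaw": 0.8}, {"x": 0, "y": 0, "z": 0, "turn": 0, "jaw": 0.8}, {"x": 0, "y": 0, "z": 0, "turn": 0, "jaw": 1.8}, {"x": 0, "y": 0, "z": 0, "turn": 0, "jaw": 2.2}, {"x": 0, "y": 0, "z": 0, "turn": 0, "jaw": 2.6}, {"x": 0, "y": 0, "z": 0, "turn": 0, "jaw": 3.2}, {"x": 0, "y": 0, "z": 0, "turn": 0, "jaw": 4}, {"x": 0, "y": 0, "z": 0, "turn": 0, "jaw": 4.4}]' --squeeze 30

```text
t: 29.05
tool_pos: [0.4274, -0.3227, 0.163]
tool_rot: [-1.46, 1.018, -1.419]
contact_force: [0.0, 0.7, 0.2]
opening: 0.0444
```

```bash
python3 - <<'E'
from h import *
ln()
both("z",(380,150,480,230),(390,215,480,295),7)
E
```

```text
t 29.05 pos [ 0.4274 -0.3227  0.163 ] y [ 0.0018 -0.3189 -0.9478] z [ 0.9995  0.0291 -0.0079] lean 18.6 
q [-0.6536 -0.2212  2.0113 -0.2782  1.1627 -0.5972] F [0.042  0.7152 0.2491] open 0.0444
lean x-comp deg -18.593683996087893 z-comp 0.45168066834870685 jaw az 1.668066055484988
```

View pics/ztop.png

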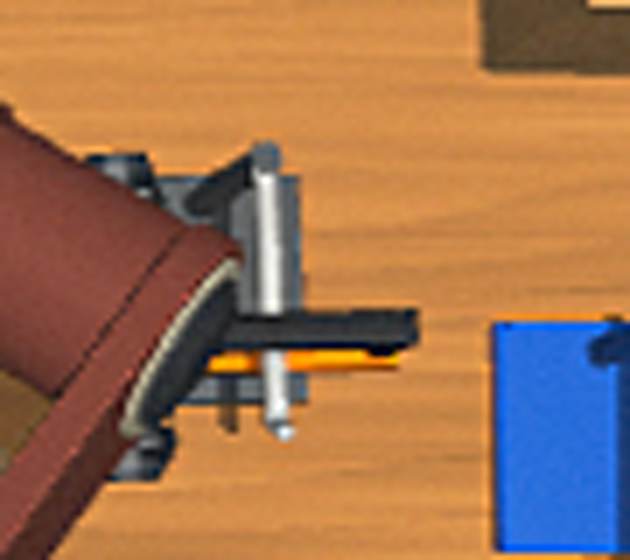

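View pics/zside.png

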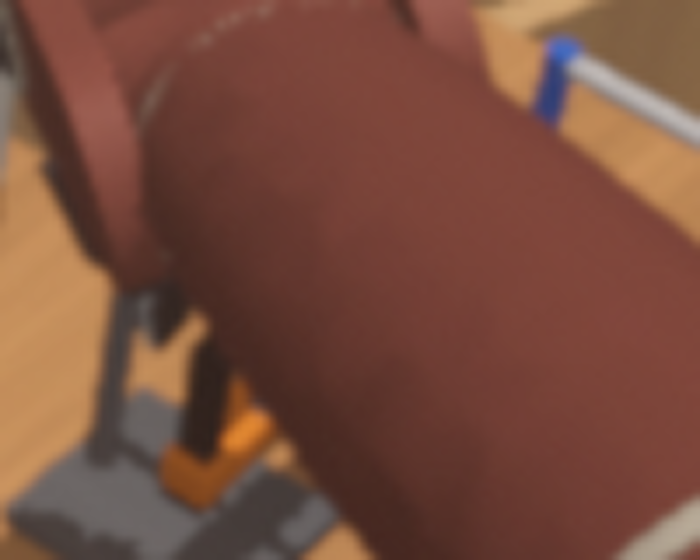

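Request:
play_rows --moves '[{"x": 0, "y": 0.2, "z": 0.6, "turn": 0, "jaw": 4.4}, {"x": 0, "y": 0.35, "z": 1, "turn": 0, "jaw": 4.4}, {"x": 0, "y": 0.35, "z": 1, "turn": 0, "jaw": 4.4}, {"x": 0, "y": 0.5, "z": 1.5, "turn": 0, "jaw": 4.4}, {"x": 0, "y": 0.7, "z": 2, "turn": 0, "jaw": 4.4}, {"x": 0, "y": 1, "z": 3, "turn": 0, "jaw": 4.4}, {"x": 0, "y": 1.2, "z": 3.5, "turn": 0, "jaw": 4.4}, {"x": 0, "y": 1.2, "z": 3.5, "turn": 0, "jaw": 4.4}]'

```text
t: 29.82
tool_pos: [0.427, -0.2667, 0.3265]
tool_rot: [-1.46, 1.017, -1.42]
contact_force: [1.3, -0.5, 0.2]
opening: 0.0442
```

Request:
play_rows --moves '[{"x": -0.5, "y": 2, "z": 3, "turn": 0, "jaw": 4.4}, {"x": -0.5, "y": 3, "z": 2, "turn": 0, "jaw": 4.4}, {"x": -0.5, "y": 3, "z": 2, "turn": 0, "jaw": 4.4}, {"x": -0.5, "y": 3, "z": 2, "turn": 0, "jaw": 4.4}, {"x": 0, "y": 2, "z": 1, "turn": 0, "jaw": 4.4}, {"x": 0, "y": 0, "z": 0, "turn": 0, "jaw": 4.4}, {"x": 0, "y": 0, "z": 0, "turn": 0, "jaw": 4.4}]'

```text
t: 30.4
tool_pos: [0.4076, -0.1369, 0.4263]
tool_rot: [-1.459, 1.012, -1.42]
contact_force: [0.2, -0.0, -0.3]
opening: 0.0442
```

```bash
python3 - <<'E'
from h import *
ln()
both("A",(340,150,500,270),(390,205,480,285),5)
cv2.imwrite("pics/At.png",C["top"]["img"][:,:,::-1]);cv2.imwrite("pics/As.png",C["side"]["img"][:,:,::-1])
E
```

```text
t 30.4 pos [ 0.4076 -0.1369  0.4263] y [ 0.0062 -0.3203 -0.9473] z [ 0.9995  0.0315 -0.0041] lean 18.7 
q [-0.2987 -0.5151  1.797  -0.3141  1.7455 -0.4038] F [ 0.1885 -0.0471 -0.3404] open 0.0442
lean x-comp deg -18.681706954983746 z-comp 0.23629766691429116 jaw az 1.807434280046746
```

View pics/At.png

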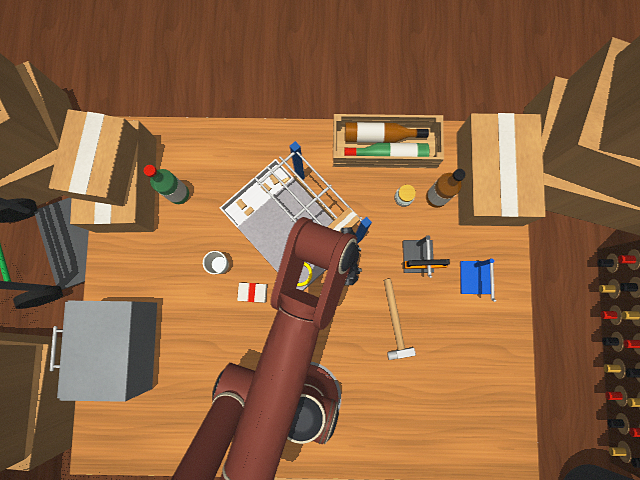

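View pics/As.png

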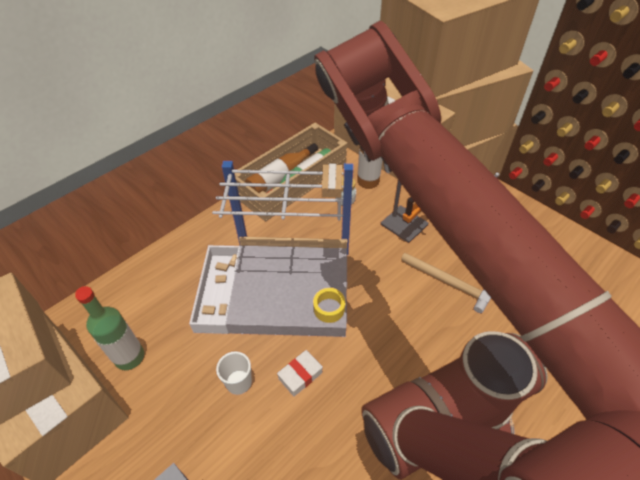

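View pics/Atop.png

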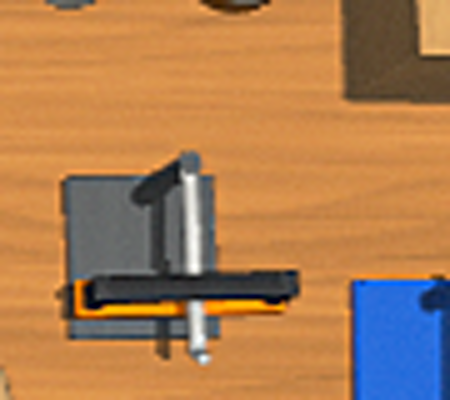

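The scraper hangs balanced across the dark hook (top view, bar at about (428,264)). Five chips are in the tray (side view: (222,267), (234,262), (221,279), (208,310), (222,310)) and the board is clear. I'll let it settle and check that it stays still.

Request:
play_rows --moves '[{"x": 0, "y": 0, "z": 0, "turn": 0, "jaw": 4.4}, {"x": 0, "y": 0, "z": 0, "turn": 0, "jaw": 4.4}, {"x": 0, "y": 0, "z": 0, "turn": 0, "jaw": 4.4}, {"x": 0, "y": 0, "z": 0, "turn": 0, "jaw": 4.4}, {"x": 0, "y": 0, "z": 0, "turn": 0, "jaw": 4.4}, {"x": 0, "y": 0, "z": 0, "turn": 0, "jaw": 4.4}, {"x": 0, "y": 0, "z": 0, "turn": 0, "jaw": 4.4}, {"x": 0, "y": 0, "z": 0, "turn": 0, "jaw": 4.4}]'

```text
t: 31.17
tool_pos: [0.4075, -0.1377, 0.4241]
tool_rot: [-1.46, 1.018, -1.419]
contact_force: [-1.1, 0.1, -0.2]
opening: 0.0443
```

```bash
python3 - <<'E'
from h import *
a=cv2.imread("pics/At.png").astype(int)[215:285,390:480]
snap("top"); b=C["top"]["img"][:,:,::-1].astype(int)[215:285,390:480]
print("diff vs before",abs(a-b).max(),(abs(a-b).max(2)>30).sum())
s=snap("side")["img"][:,:,::-1]; cv2.imwrite("pics/Bs.png",cv2.resize(s[235:340,185:355],None,fx=4.5,fy=4.5,interpolation=cv2.INTER_CUBIC))
E
```

```text
diff vs before 23 0
```

View pics/Bs.png

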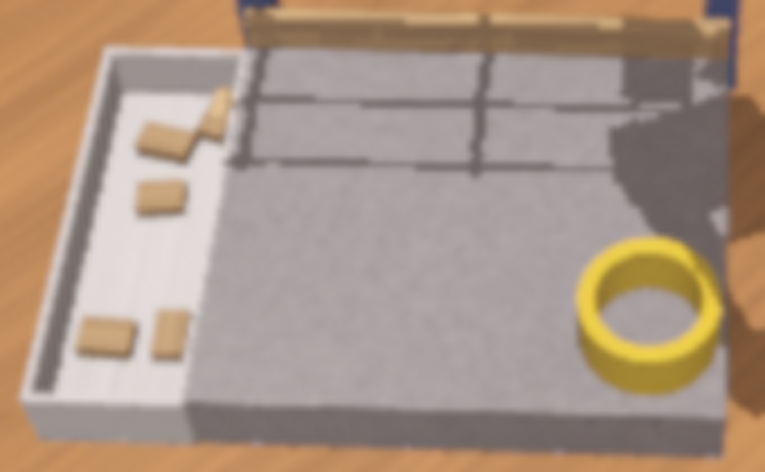

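All five chips lie in the tray, and the scraper shows no movement between pictures.

```bash
python3 -c "
from station import finish_job
print(finish_job())"
```

```text
the job is handed in; nothing more can be done
None
```

All five chips are in the metal tray, and the scraper hangs on the dark steel hook, released. I handed the job in at about 31 s of the 72 s allowed.

**How it was done:**
- **Lean:** The moves allow no tilt. I gave the tool an 18.6° lean by pushing gently against the arm's reach limit, so it could work under the shelf.
- **Scraper:** I gripped it near one end of its bar. The first sweep cleared the three chips under the shelf and the second cleared the two in front. I then hung it close to its middle on the hook and backed the gripper away.

**Last checks:**
- Five chips are visible in the tray, and one of them leans against its wall. The board is clear.
- Two top views about 0.8 s apart showed no movement of the scraper.
- In the pictures, the tape, bottles and the other things still stand where they were.
- The force at the wrist stayed at a few newtons in every reading.

**Open doubt:** While I was setting the lean, joint 3 read 0.055. The listed lower limit is 0.06, rounded. It seemed to stop at a hard clamp there, but I could not confirm that it stayed within the exact limit.

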